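# Set out the new picture blocks on the display riser

### The job

Get the display riser ready for customers: put the cup that somebody left on it back on the tray with the other cups, and stand every new picture block lying on the counter on the riser, tall ones on the upper tier and small square ones on the lower tier. Each must stand by itself, right way up on its foot edge, with its picture facing the customers squarely; some now lie picture up, some picture down. Leave the picture already on show, the cups on the tray and everything else where it is, and tip no cup over.

Things in the scene. Friction and masses are not known exactly. Their poses are not given: they have to be found in the camera images.
- tall1: wooden picture block, tall size: 110 mm high x 65 wide x 28 thick, about 110 g. Origin at its centre; x axis out of the picture, z axis from its foot edge (meadow) to its top edge (sun), y along the width. Starts flat on the counter right of the riser, foot edge roughly towards the robot, picture up (x axis up) or down (plain back showing, steel hanger plate near the top edge). May be absent
- tall2: wooden picture block, tall size: 110 mm high x 65 wide x 28 thick, about 110 g. Origin at its centre; x axis out of the picture, z axis from its foot edge (meadow) to its top edge (sun), y along the width. Starts flat on the counter right of the riser, foot edge roughly towards the robot, picture up (x axis up) or down (plain back showing, steel hanger plate near the top edge). May be absent
- small1: wooden picture block, small square size: 66 mm high x 65 wide x 28 thick, about 66 g. Origin at its centre; x axis out of the picture, z axis from its foot edge (meadow) to its top edge (sun), y along the width. Starts flat on the counter right of the riser, foot edge roughly towards the robot, picture up (x axis up) or down (plain back showing, steel hanger plate near the top edge). May be absent
- small2: wooden picture block, small square size: 66 mm high x 65 wide x 28 thick, about 66 g. Origin at its centre; x axis out of the picture, z axis from its foot edge (meadow) to its top edge (sun), y along the width. Starts flat on the counter right of the riser, foot edge roughly towards the robot, picture up (x axis up) or down (plain back showing, steel hanger plate near the top edge). May be absent
- small3: wooden picture block, small square size: 66 mm high x 65 wide x 28 thick, about 66 g. Origin at its centre; x axis out of the picture, z axis from its foot edge (meadow) to its top edge (sun), y along the width. Starts flat on the counter right of the riser, foot edge roughly towards the robot, picture up (x axis up) or down (plain back showing, steel hanger plate near the top edge). May be absent
- riser: fixed two-tier display riser of black steel sheet, 250 mm deep, 370 long. Origin under the step between the tiers, at mid length; x axis points to the customers (roughly world +x, away from the robot), y along its length. Nearer the robot is the upper tier (110 mm deep, top 90 mm above the counter), nearer the customers the lower one (140 mm deep, top 35 mm above the counter)
- riser_back (a point): middle of the top face of the upper tier; the face extends 55 mm either way in x and 185 mm either way in y (axes as riser)
- riser_front (a point): middle of the top face of the lower tier; the face extends 70 mm to the customers' side, 70 mm back to the 55 mm high step of the upper tier, and 185 mm either way in y (axes as riser)
- riser_view (a point): a point in the air 0.21 m from the origin of the riser towards the customers, along the riser's x axis
- shown: wooden picture block of the tall size (110 x 65 x 28 mm) that already stands properly near one end of the upper tier, picture to the customers; to be left alone. Origin at its centre, axes as the other blocks
- stray1: white ceramic handleless cup, 60 mm across the rim, narrower at the foot, 65 mm high, wall 4 mm, about 130 g. Origin at the centre of its foot, z up. It was left on the riser's upper tier, near one end; it may be absent (one of stray1 and stray2 is there)
- stray2: white ceramic handleless cup, 60 mm across the rim, narrower at the foot, 65 mm high, wall 4 mm, about 130 g. Origin at the centre of its foot, z up. It was left on the riser's lower tier; it may be absent (one of stray1 and stray2 is there)
- tray_in (a point): middle of the inner floor (5 mm above the counter) of the fixed dark wooden cup tray: inside 90 mm (x) by 215 mm (y), rim 14 mm above the counter; x and y axes as the tray's sides, y along its length. Cups stand in one row at about y = -72, 0 and +72 mm; at least one of these places is empty
- cup1: white ceramic handleless cup, 60 mm across the rim, narrower at the foot, 65 mm high, wall 4 mm, about 130 g. Origin at the centre of its foot, z up. Stands on the tray; leave it alone; may be absent
- cup2: white ceramic handleless cup, 60 mm across the rim, narrower at the foot, 65 mm high, wall 4 mm, about 130 g. Origin at the centre of its foot, z up. Stands on the tray; leave it alone; may be absent
- cup3: white ceramic handleless cup, 60 mm across the rim, narrower at the foot, 65 mm high, wall 4 mm, about 130 g. Origin at the centre of its foot, z up. Stands on the tray; leave it alone; may be absent
- pencil_cup: black metal cup of pencils, 72 mm across, 170 mm high with the pencils, beyond the tray and riser; leave it alone. Origin under its middle
- globe: snow globe on a wooden foot, 68 mm across, 85 mm high; leave it alone. Origin under its middle
- tape: roll of paper tape lying flat, 52 mm across, 18 mm high, among the blocks; leave it alone. Origin under its middle
Things that resemble listed ones, but are neither listed nor needed, are in the scene too. What is shaped like the stray2 but purple is not meant.

How it is judged (in metres and radians):
At the end, for the whole second after the job is handed in: Tall blocks on the upper, small on the lower tier: centre within 45 (lower tier 60) mm of its middle line, 165 mm along, resting on it, upright and right way up (5 deg), picture to customers (17 deg); stray cup upright on the tray floor (30 mm across, 95 mm along its middle); all at rest (x of tall1 in the frame of riser_back between -0.045 and 0.045 m and y of tall1 in the frame of riser_back between -0.165 and 0.165 m and z of tall1 in the frame of riser_back between 0.049 and 0.061 m and angle between each of tall1, tall2, small1, small2, small3, stray1, stray2's own z axis and vertical below 0.09 rad and angle between the x axis of each of tall1, tall2, small1, small2, small3 and the x axis of riser, either way round below 0.3 rad and x of riser_view in the frame of tall1 above 0.01 m and linear speed of each of tall1, tall2, small1, small2, small3, stray1, stray2 below 0.02 m/s and x of tall2 in the frame of riser_back between -0.045 and 0.045 m and y of tall2 in the frame of riser_back between -0.165 and 0.165 m and z of tall2 in the frame of riser_back between 0.049 and 0.061 m and x of riser_view in the frame of tall2 above 0.01 m and x of small1 in the frame of riser_front between -0.06 and 0.06 m and y of small1 in the frame of riser_front between -0.165 and 0.165 m and z of small1 in the frame of riser_front between 0.027 and 0.039 m and x of riser_view in the frame of small1 above 0.01 m and x of small2 in the frame of riser_front between -0.06 and 0.06 m and y of small2 in the frame of riser_front between -0.165 and 0.165 m and z of small2 in the frame of riser_front between 0.027 and 0.039 m and x of riser_view in the frame of small2 above 0.01 m and x of small3 in the frame of riser_front between -0.06 and 0.06 m and y of small3 in the frame of riser_front between -0.165 and 0.165 m and z of small3 in the frame of riser_front between 0.027 and 0.039 m and x of riser_view in the frame of small3 above 0.01 m and x of stray1 in the frame of tray_in between -0.03 and 0.03 m and y of stray1 in the frame of tray_in between -0.095 and 0.095 m and z of stray1 in the frame of tray_in between -0.005 and 0.006 m and x of stray2 in the frame of tray_in between -0.03 and 0.03 m and y of stray2 in the frame of tray_in between -0.095 and 0.095 m and z of stray2 in the frame of tray_in between -0.005 and 0.006 m); the robot touches nothing.
It fails at once if the picture that was already on show, a cup on the tray, the pencil cup, the glass globe or the tape roll is shifted by more than 30 mm (tape roll 60 mm) or tipped by more than 25 degrees (distance of any of shown, cup1, cup2, cup3, pencil_cup, globe from where it was at the start of the episode above 0.03 m or angle between any of shown, cup1, cup2, cup3, pencil_cup, globe's own z axis and vertical above 0.44 rad or distance of tape from where it was at the start of the episode above 0.06 m).
It fails at once if a loose cup falls off: it comes to lie on its side (angle between any of stray1, stray2's own z axis and vertical above 1.2 rad).
Of tall1, tall2, small1, small2, small3 only 3 to 4 are there at a start; the rules pass over those that are not, and their reading is None.
Of stray1, stray2 only 1 to 1 are there at a start; the rules pass over those that are not, and their reading is None.
Of cup1, cup2, cup3 only 1 to 2 are there at a start; the rules pass over those that are not, and their reading is None.
At some moment in a run one of small1, small2, small3 may be knocked a few centimetres aside while the robot is not near it.
It also fails if it takes over 210 s, if anything falls off the work surface, if the arm or the gripper's body presses on something with over 40 N, if the wrist force passes 120 N, or if a joint passes its speed limit or range.

### The arm

A 7-joint arm with a two-finger parallel gripper is mounted at the origin on the work surface. World frame = base frame: x ahead of the robot, y to its left, z up, the work surface at z = 0. Lengths are in mm, angles in rad, forces in N, time in s.
With the tool pointing down it reaches from about 400 to 925 mm from the base axis. Payload 4.1 kg.
Tool frame: the origin (TCP) lies between the finger pads; the fingertips stand 8 mm ahead of it and the grasp point (between the pads) lies 11 mm behind it; z points along the fingers, y is the line along which they close (so a half turn about z gives the same grasp; the last joint's range is limited). The gripper opens to 85 mm and grips with 20 to 120 N. Pads are 22 mm wide; open, the fingers measure 114 mm over their backs; the gripper's body (76 mm by 85 mm) begins 54 mm behind the grasp point. The pads swing forward as they close: fully open they stand 13 mm farther back than shut.
Start: joints at [-1.37, 0.398, 0.045, 1.537, -0.019, 1.207, -0.051], TCP at [191.942, 621.048, 239.347] pointing down, gripper open.
Joint ranges: [-2.82, 2.82], [-0.49, 2.23], [-1.37, 1.46], [0, 2.46], [-1.36, 4.5], [0.23, 2], [-2.94, 2.94]. Speed limits (rad/s): [2.57, 2.57, 3.14, 3.14, 3.14, 3.14, 3.14].

### API

Orientations are given as a unit quaternion [w, x, y, z].
In Python, from cell import status, eyes, job_done gives the robot as it stands. The module is installed in compiled form; this text tells all that it offers.
- The arm moves only by the tool play_rows, never from a script. Its argument "plan" is a list of rows, each a list of 6 numbers: the shift along the world's x, y, z normalised to -1 to 1, where 1 is 120 mm, then the turn, a rotation vector about the world's x, y, z normalised to -1 to 1, where 1 is 30 degrees. A call has 1 to 5 rows; each row shifts and turns the commanded pose from where the row before left it; what a row does not reach is not made up. A row lasts 1/12 s, in which the tool goes at most 41.7 mm and 7.16 degrees, less where a joint would pass 70% of its speed; a pose out of reach is approached as far as the arm can. A call with a number of a shift or a turn outside -1 to 1 is refused whole. A call with a gripper value outside its range is refused whole. "hand" is the closure, from -1 (fully open) to 1 (shut), set as the call begins (left out, the last holds). The fingers move at their own pace and stop on an object; "grip_force" is the grip in N (left out, the last holds). Time passes only in rows, so rows that do not move let the fingers close. It gives the time, the measured TCP pose, the force, the opening and the grip force at its end, in the units of the state.
- status.state(): the state, without advancing time (a new reading comes with each control period).
- eyes.capture(name): name is "scene" or "top" or "wrist"; returns a dict with "pixels" (384x512x3 uint8, blue, green, red), "fx", "fy", "cx", "cy" (pixels), "extrinsics" (4x4, takes a point from camera to world coordinates). Camera axes: x right, y up, looking along -z (the intrinsics and any distortion apply to the point x, -y, -z); pixel columns grow to the right and rows downward; lengths in mm; the calibration is good to about 2 mm. A picture is of the moment at which its call begins. There is no depth.
- job_done(): hands the job in; it is judged then, once.
The state is a dict: "time_s": time; "joint_pos": joint angles; "qvel": joint speeds; "joint_efforts": joint torques, N m; "eef_pos": TCP position; "ee_rot": TCP orientation; "ft_force": force on the tool from outside, world axes, zero at the start; "wrist_torque": the same for the moment, N m; "opening": finger opening in mm; "finger_force": force on a finger pad.
Only numpy, scipy, OpenCV 4.12 (cv2) and the standard library are available. Lean on these libraries where they do the work, as an engineer would, in place of code of your own. Each camera call takes 0.05 s, during which the arm holds its last target. There are 200 camera calls.

## Working session

There is one attempt and no reset: what is moved stays moved. The work goes in short steps, Python scripts to look and compute and a tool call to move; the robot and the scene stay as the last step left them, time stands still between calls to the robot, and variables do not carry over. Pictures are saved under pics/ and viewed, at most 14 in all, crops included, and the job is handed in when it is done.

Besides the shell and the picture viewer there is one more tool, called after "Emit:" as name(argument=value, ...) on one line, values as JSON. play_rows: Moves the arm, as the interface text tells. Scaled input: -1 to 1 covers 120 mm each way for a shift and 30 degrees each way for a turn. Its arguments: {"type":"object","properties":{"plan":{"type":"array"},"hand":{"type":"number"},"grip_force":{"type":"number"}},"required":["plan"]}

```bash
mkdir -p pics; cat > h.py <<'E'
import numpy as np, cv2
from cell import status, eyes, job_done
def cap(n,f=None):
    c=eyes.capture(n)
    if f: cv2.imwrite('pics/'+f,c['pixels'])
    np.savez(n+'.npz',**{k:np.array(c[k]) for k in ('pixels','fx','fy','cx','cy','extrinsics')})
    return c
def px(c,u,v,z):
    "pixel -> world at height z"
    d=np.array([(u-c['cx'])/c['fx'],-(v-c['cy'])/c['fy'],-1.])
    E=np.array(c['extrinsics']);w=E[:3,:3]@d;o=E[:3,3]
    return (o+w*(z-o[2])/w[2]).round(1)
def proj(c,p):
    E=np.array(c['extrinsics']);q=E[:3,:3].T@(np.array(p,float)-E[:3,3])
    return (c['cx']-c['fx']*q[0]/q[2], c['cy']+c['fy']*q[1]/q[2])
E
python3 - <<'E'
from h import *
for n in('top','scene'):
    c=cap(n); print(n,[float(c[k]) for k in('fx','fy','cx','cy')],np.array(c['extrinsics']).round(3).tolist(),[k for k in c])
    cv2.imwrite(f'pics/{n}0.png',cv2.resize(c['pixels'],(800,600),interpolation=cv2.INTER_CUBIC))
print(status.state())
E
```

```text
top [425.6105391474535, 425.6105391474535, 255.2006393334718, 191.6353716920381] [[0.11, 0.972, -0.208, 260.917], [-0.994, 0.109, -0.018, 37.422], [0.005, 0.208, 0.978, 1529.658], [0.0, 0.0, 0.0, 1.0]] ['pixels', 'fx', 'fy', 'cx', 'cy', 'extrinsics']
scene [428.2697671869595, 428.2697671869595, 256.8590708877182, 192.93425417205995] [[0.263, -0.624, 0.736, 1500.387], [0.965, 0.171, -0.2, -200.875], [-0.001, 0.763, 0.647, 952.626], [0.0, 0.0, 0.0, 1.0]] ['pixels', 'fx', 'fy', 'cx', 'cy', 'extrinsics']
{'time_s': 0.1, 'joint_pos': array([-1.36999059,  0.39914172,  0.04501048,  1.53774355, -0.01871264,
        1.20690168, -0.05073334]), 'qvel': array([ 0.00071844, -0.00054333,  0.00106142, -0.00458519,  0.00083046,
        0.00195472, -0.00026073]), 'joint_efforts': array([ 2.98118081e-03, -4.76263011e+01,  1.36994541e+00, -2.54948080e+01,
        1.19465607e-02,  5.01503193e-03,  7.49737211e-06]), 'eef_pos': array([191.76100777, 620.4924898 , 238.35615019]), 'ee_rot': array([-8.17696896e-05,  1.49293495e-01,  9.88792529e-01, -8.82755737e-04]), 'ft_force': array([ 0.71291564, -0.1232982 ,  0.12769902]), 'wrist_torque': array([ 0.03161011, -0.01194799, -0.05217621]), 'finger_force': 0.0, 'opening': 85.34326149140769}
```

View pics/top0.png

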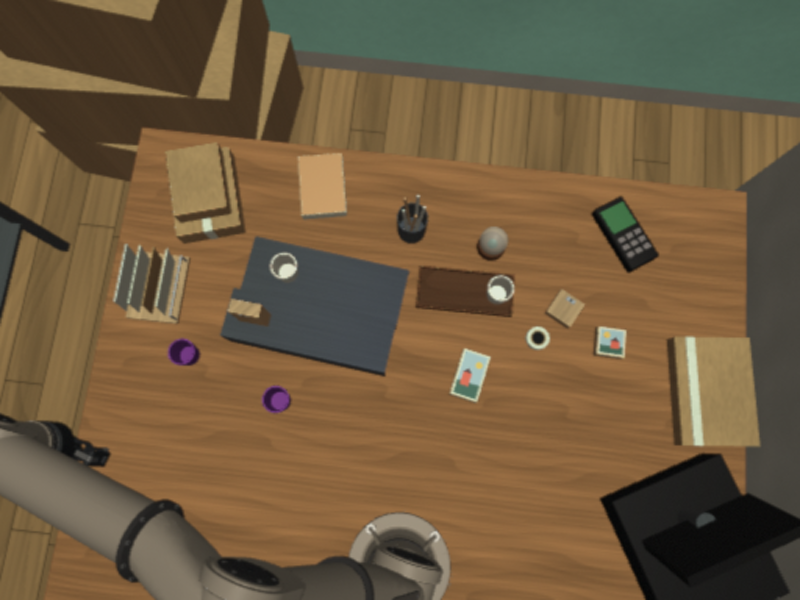

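View pics/scene0.png

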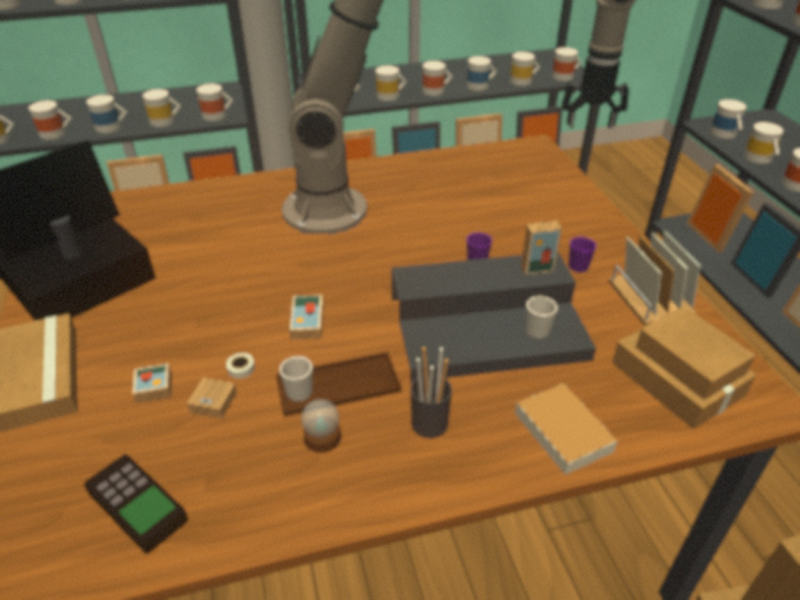

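Left to right in the top view: stray cup on the lower tier (284,266), shown block (247,312), tray with one cup at its right end (500,289), tall block picture up (471,375), small block picture down (566,308), small block picture up (611,342) and tape (538,338). Next I'll enlarge these areas to measure them.

```bash
python3 - <<'E'
from h import *
c=dict(np.load('top.npz')); p=c['pixels']
# crops from top: A riser u135-270,v145-246 ; B right u265-400(x)...
A=cv2.resize(p[145:246,138:272],None,fx=5.9,fy=5.9,interpolation=cv2.INTER_CUBIC)
B=cv2.resize(p[160:262,264:410],None,fx=5.4,fy=5.4,interpolation=cv2.INTER_CUBIC)
cv2.imwrite('pics/A.png',A);cv2.imwrite('pics/B.png',B);print(A.shape,B.shape)
E
```

```text
(596, 791, 3) (551, 788, 3)
```

View pics/A.png

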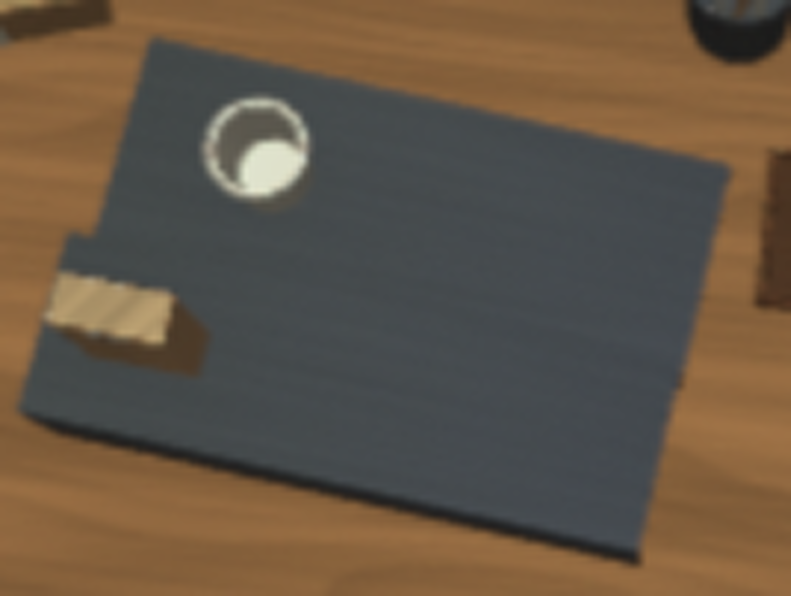

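View pics/B.png

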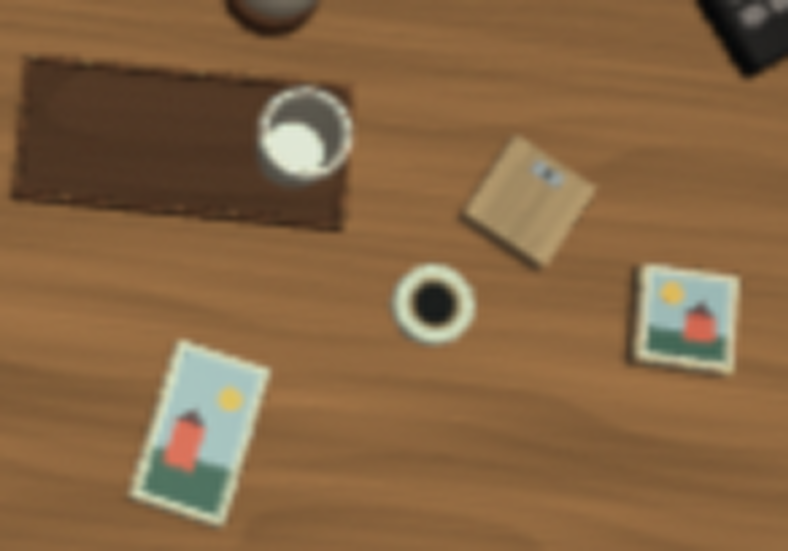

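Crop A shows the stray cup's rim centred at (256,149) and gives the riser corners. Crop B gives the corners of all three blocks. Now I'll convert them.

```bash
python3 - <<'E'
from h import *
c=dict(np.load('top.npz'))
A=lambda u,v,z:px(c,138+(u+.5)/5.9-.5,145+(v+.5)/5.9-.5,z)
B=lambda u,v,z:px(c,264+(u+.5)/5.4-.5,160+(v+.5)/5.4-.5,z)
print('low front',A(152,38,35),A(731,172,35)); print('up back',A(22,410,90),A(638,552,90),'upfront',A(70,233,90),A(682,383,90))
print('cup rim',A(256,149,100),'shown',[A(*q,200).tolist() for q in((60,272),(175,293),(165,343),(45,320))])
for n,qs in dict(tall=[(180,342),(269,370),(222,524),(133,496)],down=[(518,137),(596,187),(542,268),(462,213)],up=[(641,265),(738,277),(733,373),(636,360)]).items():
    P=np.array([B(*q,28) for q in qs]);tl,tr,br,bl=P
    z=(tl+tr-bl-br)/2
    print(n,'ctr',P.mean(0).round(1),'sizes',np.linalg.norm(tr-tl).round(),np.linalg.norm(br-bl).round(),np.linalg.norm(tl-bl).round(),np.linalg.norm(tr-br).round(),'yaw z',np.degrees(np.arctan2(z[1],z[0])).round(1))
print('tape',B(434,304,18),'cup rim',B(305,134,70))
print('tray',[B(*q,14).tolist() for q in((25,58),(352,85),(342,231),(13,200))])
E
```

```text
low front [691.8 416.   35. ] [646.6  49.7  35. ]
up back [445.2 441.9  90. ] [403.2  78.1  90. ] upfront [552.3 431.4  90. ] [503.5  64.   90. ]
cup rim [612.5 328.3 100. ] shown [[508.0, 403.1, 200.0], [503.5, 339.6, 200.0], [475.7, 340.7, 200.0], [481.0, 406.8, 200.0]]
tall ctr [ 425.6 -113.8   28. ] sizes 61.0 60.0 106.0 106.0 yaw z -11.8
down ctr [ 603.4 -318.1   28. ] sizes 61.0 63.0 66.0 67.0 yaw z -30.1
up ctr [ 536.  -426.2   28. ] sizes 64.0 64.0 64.0 64.0 yaw z -0.4
tape [ 528.8 -261.3   18. ] cup rim [ 622.1 -159.8   70. ]
tray [[667.7, 26.6, 14.0], [673.7, -196.5, 14.0], [572.1, -197.3, 14.0], [568.6, 24.4, 14.0]]
```

Emit:
play_rows(plan=[[0.1,-0.07,0.1,0,0,0],[0.2,-0.14,0.1,0,0,0],[0.25,-0.174,0.1,0,0,0],[0.25,-0.174,0.1,0,0,0],[0.25,-0.174,0,0,0,0]], hand=-1)

```text
time_s: 0.52
eef_pos: [320.9, 532.5, 291.1]
ee_rot: [0.001, 0.15, 0.989, 0.003]
ft_force: [0.7, 1.9, 0.7]
opening: 85.5
finger_force: 0.0
```

Emit:
play_rows(plan=[[0.25,-0.174,0,0,0,0],[0.25,-0.174,0,0,0,0],[0.25,-0.174,0,0,0,0],[0.25,-0.174,0,0,0,0],[0.25,-0.174,0,0,0,0]])

```text
time_s: 0.93
eef_pos: [470.1, 426.3, 288.4]
ee_rot: [0.0, 0.15, 0.989, 0.0]
ft_force: [1.7, 0.2, 0.0]
opening: 85.3
finger_force: 0.0
```

Emit:
play_rows(plan=[[0.25,-0.174,0,0,0,0],[0.25,-0.174,0,0,0,0],[0.25,-0.174,0,0,0,0],[0.2,-0.14,0,0,0,0],[0.2,-0.14,0,0,0,0]])

```text
time_s: 1.35
eef_pos: [608.0, 329.3, 288.3]
ee_rot: [0.0, 0.15, 0.989, -0.0]
ft_force: [0.6, 0.5, -0.7]
opening: 85.5
finger_force: 0.0
```

```bash
python3 - <<'E'
from h import *
c=cap('wrist','w1.png'); s=status.state(); print({k:np.round(s[k],4) for k in('joint_pos','eef_pos','ee_rot','time_s','ft_force')}); print(np.array(c['extrinsics']).round(2),c['fx'])
print(proj(c,(612,328,100)),proj(c,(477,255,90)))
E
```

```text
{'joint_pos': array([-0.716 ,  0.4591,  0.2484,  1.3597, -0.1043,  1.3337,  0.7925]), 'eef_pos': array([613.4957, 322.7872, 287.9335]), 'ee_rot': array([ 0.0034,  0.1545,  0.988 , -0.0023]), 'time_s': np.float64(1.4), 'ft_force': array([ 4.2376, -4.1102, -0.7445])}
[[ 3.0000e-01 -9.0000e-01 -3.1000e-01  5.2888e+02]
 [ 9.5000e-01  2.8000e-01  1.0000e-01  3.5434e+02]
 [ 0.0000e+00 -3.2000e-01  9.5000e-01  4.2185e+02]
 [ 0.0000e+00  0.0000e+00  0.0000e+00  1.0000e+00]] 319.23899746265056
(np.float64(250.38148234756335), np.float64(171.42439916203992)) (np.float64(136.24465087380466), np.float64(61.13722021988113))
```

View pics/w1.png

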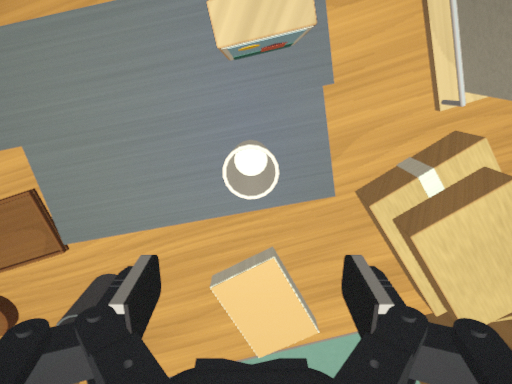

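Wrist view: the cup rim is centred at (250,171), exactly where the measured position (612,328) projects, so the calibration holds. Now I'll descend part of the way.

Emit:
play_rows(plan=[[0,0,-0.25,0,0,0],[0,0,-0.3,0,0,0],[0,0,-0.25,0,0,0],[0,0,0,0,0,0],[0,0,0,0,0,0]])

```text
time_s: 1.82
eef_pos: [605.2, 331.3, 190.5]
ee_rot: [-0.001, 0.15, 0.989, -0.001]
ft_force: [-0.2, -0.1, 0.2]
opening: 85.4
finger_force: 0.0
```

```bash
cat > fk.py <<'E'
import numpy as np, itertools
from scipy.optimize import least_squares
from scipy.spatial.transform import Rotation as R
def fk(q,p,s):
    h,a,b,c,t0,t7=p
    z=np.array([0,0,1.])
    r1=R.from_euler('ZY',[t0+s[0]*q[0],q[1]]); r2=r1*R.from_euler('ZY',[s[1]*q[2],q[3]]); r3=r2*R.from_euler('ZYZ',[s[2]*q[4],q[5],s[3]*q[6]+t7])
    return h*z+a*r1.apply(z)+b*r2.apply(z)+c*r3.apply(z), r3
E
python3 - <<'E'
from fk import *
from h import status
s0=status.state();print(s0['eef_pos'],s0['ft_force'])
D=[([-1.36999059,0.39914172,0.04501048,1.53774355,-0.01871264,1.20690168,-0.05073334],[191.76,620.49,238.36],[-8e-5,.149293,.98879,-.00088]),
 ([-0.716,0.4591,0.2484,1.3597,-0.1043,1.3337,0.7925],[613.4957,322.7872,287.9335],[0.0034,0.1545,0.988,-0.0023]),(s0['joint_pos'],s0['eef_pos'],s0['ee_rot'])]
best=[]
for s in itertools.product([1,-1],repeat=4):
  for t0 in (0,1.57,3.14,-1.57):
   for t7 in (0,2,4):
    def f(p):
        o=[]
        for q,x,w in D:
            P,r=fk(q,p,s); o+=list(P-x)+list(300*(R.from_quat([*w[1:],w[0]]).inv()*r).as_rotvec())
        return o
    r=least_squares(f,[330,450,450,200,t0,t7]); best.append((r.cost,s,r.x.round(3).tolist()))
best.sort(key=lambda b:b[0])
for b in best[:4]:print(b)
E
```

```text
[605.23931883 331.33646775 190.49675529] [-0.20927812 -0.05758359  0.23586623]
(np.float64(4.975140902629816), (-1, -1, -1, -1), [109.449, 526.475, 476.94, 183.663, 6.22, 7.79])
(np.float64(4.975140902635571), (-1, -1, -1, -1), [109.45, 526.475, 476.94, 183.664, 6.22, 14.074])
(np.float64(4.975140902635999), (-1, -1, -1, -1), [109.45, 526.475, 476.94, 183.664, -0.064, 1.507])
(np.float64(4.975140902665531), (-1, -1, -1, -1), [109.45, 526.475, 476.94, 183.665, 6.22, 7.79])
```

Emit:
play_rows(plan=[[0.06,-0.028,-0.2,0,0,0],[0,0,-0.3,0,0,0],[0,0,-0.3,0,0,0],[0,0,-0.17,0,0,0],[0,0,0,0,0,0]])

```text
time_s: 2.23
eef_pos: [611.6, 328.2, 72.6]
ee_rot: [-0.002, 0.149, 0.989, -0.002]
ft_force: [-0.5, 0.1, -1.0]
opening: 85.3
finger_force: 0.0
```

Emit:
play_rows(plan=[[0,0,0,0,0,0],[0,0,0,0,0,0],[0,0,0,0,0,0],[0,0,0,0,0,0],[0,0,0,0,0,0]], hand=1, grip_force=35)

```text
time_s: 2.65
eef_pos: [615.7, 329.8, 79.3]
ee_rot: [0.003, 0.149, 0.989, 0.002]
ft_force: [-1.2, -1.0, 7.3]
opening: 57.7
finger_force: 36.9
```

Emit:
play_rows(plan=[[0,0,0,0,0,0],[0,0,0,0,0,0],[0,0,0,0,0,0],[0,0,0,0,0,0],[0,0,0.05,0,0,0]])

```text
time_s: 3.07
eef_pos: [614.2, 329.5, 83.1]
ee_rot: [0.001, 0.149, 0.989, 0.001]
ft_force: [0.1, 0.1, -2.6]
opening: 57.6
finger_force: 37.6
```

Emit:
play_rows(plan=[[0,0,0.15,0,0,0],[0,0,0.25,0,0,0],[0,0,0.25,0,0,0],[0,-0.1,0.15,0,0,0],[0,-0.2,0,0,0,0]])

```text
time_s: 3.48
eef_pos: [615.4, 299.3, 184.0]
ee_rot: [0.004, 0.146, 0.989, 0.005]
ft_force: [1.5, 0.8, -1.8]
opening: 57.6
finger_force: 37.9
```

Emit:
play_rows(plan=[[0,-0.25,0,0,0,0],[0,-0.25,0,0,0,0],[0,-0.25,0,0,0,0],[0,-0.25,0,0,0,0],[0,-0.25,0,0,0,0]])

```text
time_s: 3.9
eef_pos: [613.4, 142.1, 178.5]
ee_rot: [0.001, 0.149, 0.989, 0.001]
ft_force: [0.2, -0.7, -1.1]
opening: 57.8
finger_force: 37.9
```

Emit:
play_rows(plan=[[0,-0.25,0,0,0,0],[0,-0.25,0,0,0,0],[0,-0.25,0,0,0,0],[0,-0.25,0,0,0,0],[0,-0.2,0,0,0,0]])

```text
time_s: 4.32
eef_pos: [613.4, -3.7, 178.5]
ee_rot: [0.001, 0.15, 0.989, -0.0]
ft_force: [-0.2, -0.5, -1.3]
opening: 57.5
finger_force: 37.9
```

Emit:
play_rows(plan=[[0,-0.15,0,0,0,0],[0,-0.02,0,0,0,0],[0,0,-0.15,0,0,0],[0,0,0,0,0,0],[0,0,0,0,0,0]])

```text
time_s: 4.73
eef_pos: [612.6, -19.6, 158.7]
ee_rot: [-0.001, 0.149, 0.989, 0.0]
ft_force: [-0.3, -0.9, -1.6]
opening: 57.6
finger_force: 38.1
```

```bash
python3 - <<'E'
from h import *
c=cap('wrist'); s=status.state(); print({k:np.round(s[k],4).tolist() for k in('joint_pos','eef_pos','ee_rot','time_s','ft_force','opening')})
d=cap('scene')
cv2.imwrite('pics/v2.png',np.hstack([c['pixels'],d['pixels']])[:, :, :][:, :800+224][:384])
i=np.vstack([cv2.resize(c['pixels'],(400,300)),cv2.resize(d['pixels'][150:330,130:370],(400,300))]); cv2.imwrite('pics/v2.png',i)
E
```

```text
{'joint_pos': [-0.276, 0.4193, 0.3128, 1.7228, -0.1484, 1.0226, 1.3619], 'eef_pos': [613.2273, -19.6627, 159.3804], 'ee_rot': [-0.0001, 0.1484, 0.9889, 0.0005], 'time_s': 4.7833, 'ft_force': [-0.4251, 0.8642, -1.2728], 'opening': 57.4981}
```

View pics/v2.png

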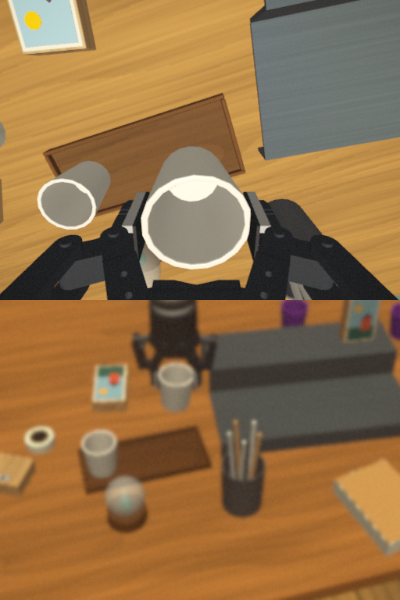

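The cup is held upright over the free end of the tray. I'll lower it.

Emit:
play_rows(plan=[[0.05,-0.01,-0.2,0,0,0],[0,0,-0.3,0,0,0],[0,0,-0.25,0,0,0],[0,0,-0.1,0,0,0],[0,0,0,0,0,0]])

```text
time_s: 5.25
eef_pos: [616.9, -21.5, 54.3]
ee_rot: [-0.003, 0.149, 0.989, -0.0]
ft_force: [0.6, 0.6, -1.3]
opening: 57.6
finger_force: 38.2
```

Emit:
play_rows(plan=[[0,0,-0.02,0,0,0],[0,0,-0.02,0,0,0],[0,0,0,0,0,0]])

```text
time_s: 5.5
eef_pos: [620.6, -22.3, 53.9]
ee_rot: [0.002, 0.149, 0.989, 0.0]
ft_force: [0.7, 0.7, -1.8]
opening: 57.8
finger_force: 38.2
```

Emit:
play_rows(plan=[[0,0,-0.02,0,0,0],[0,0,-0.01,0,0,0],[0,0,0,0,0,0]])

```text
time_s: 5.75
eef_pos: [620.0, -22.5, 49.5]
ee_rot: [0.001, 0.149, 0.989, 0.0]
ft_force: [0.8, -0.4, 1.4]
opening: 57.9
finger_force: 38.3
```

Emit:
play_rows(plan=[[0,0,0,0,0,0],[0,0,0,0,0,0]])

```text
time_s: 5.92
eef_pos: [620.0, -22.5, 49.5]
ee_rot: [0.001, 0.149, 0.989, 0.0]
ft_force: [0.7, 1.0, 3.3]
opening: 57.8
finger_force: 38.4
```

Emit:
play_rows(plan=[[0,0,0,0,0,0],[0,0,0,0,0,0],[0,0,0,0,0,0],[0,0,0,0,0,0],[0,0,0.03,0,0,0]], hand=-1)

```text
time_s: 6.33
eef_pos: [618.3, -22.3, 51.4]
ee_rot: [-0.001, 0.149, 0.989, -0.0]
ft_force: [-0.4, 0.1, 0.4]
opening: 85.5
finger_force: 0.0
```

Emit:
play_rows(plan=[[0,0,0.15,0,0,0],[0,0,0.3,0,0,0],[0,0,0.34,0,0,0],[0,0,0.34,0,0,0],[0,0,0.34,0,0,0]])

```text
time_s: 6.75
eef_pos: [618.6, -22.5, 230.6]
ee_rot: [-0.0, 0.149, 0.989, -0.0]
ft_force: [0.9, 0.3, -0.0]
opening: 85.4
finger_force: 0.0
```

```bash
python3 - <<'E'
from fk import *
from h import status
s0=status.state();print(s0['eef_pos'],s0['ft_force'],s0['joint_pos'].round(3).tolist())
D=[([-1.36999059,0.39914172,0.04501048,1.53774355,-0.01871264,1.20690168,-0.05073334],[191.76,620.49,238.36],[-8e-5,.149293,.98879,-.00088]),
 ([-0.276,0.4193,0.3128,1.7228,-0.1484,1.0226,1.3619],[613.2273,-19.6627,159.3804],[-0.0001,0.1484,0.9889,0.0005]),(s0['joint_pos'],s0['eef_pos'],s0['ee_rot'])]
s=(-1,-1,-1,-1)
def f(p):
        o=[]
        for q,x,w in D:
            P,r=fk(q,p,s); o+=list(P-x)+list(300*(R.from_quat([*w[1:],w[0]]).inv()*r).as_rotvec())
        return o
r=least_squares(f,[109,526,477,184,-.064,1.5]);print(r.cost,r.x.tolist(),np.round(r.fun,1))
E
```

```text
[618.64769661 -22.54152225 230.5585701 ] [ 0.92401615  0.27940173 -0.00680071] [-0.286, 0.365, 0.332, 1.632, -0.127, 1.166, 1.346]
5.069990655915859 [610.9274549837945, 522.5027245298244, 479.9287673420912, 680.1057394458707, -0.067264076947609, 1.503541113744191] [ 1.   0.1  2.3  0.   0.   0.  -0.4  0.9 -1.5  0.  -0.  -0.  -0.2  0.2
 -0.8 -0.   0.   0. ]
```

Emit:
play_rows(plan=[[0,0,0,0,-0.22,0],[0,0,0,0,-0.22,0],[0,0,0,0,-0.22,0],[0,0,0,0,0,0],[0,0,0,0,0,0]])

```text
time_s: 7.17
eef_pos: [616.8, -22.4, 227.8]
ee_rot: [0.168, 0.147, 0.974, 0.026]
ft_force: [0.9, -0.8, -0.2]
opening: 85.4
finger_force: 0.0
```

```bash
python3 - <<'E'
from fk import *
from h import status
s0=status.state();print(s0['eef_pos'],s0['ft_force'],s0['joint_pos'].round(3).tolist(),s0['ee_rot'])
D=[([-1.36999059,0.39914172,0.04501048,1.53774355,-0.01871264,1.20690168,-0.05073334],[191.76,620.49,238.36],[-8e-5,.149293,.98879,-.00088]),
 ([-0.276,0.4193,0.3128,1.7228,-0.1484,1.0226,1.3619],[613.2273,-19.6627,159.3804],[-0.0001,0.1484,0.9889,0.0005]),(s0['joint_pos'],s0['eef_pos'],s0['ee_rot'])]
s=(-1,-1,-1,-1)
def f(p):
        o=[]
        for q,x,w in D:
            P,r=fk(q,p,s); o+=list(P-x)+list(300*(R.from_quat([*w[1:],w[0]]).inv()*r).as_rotvec())
        return o
r=least_squares(f,[109,526,477,184,-.064,1.5]);print(r.cost,r.x.tolist(),np.round(r.fun,1))
p=r.x; np.save('p.npy',p)
# reachability scan: tool axis d with pitch e (deg above straight down, toward azimuth psi), tool y horizontal perp; block-standing grasp at TCP height z
lo=np.array([-2.82,-.49,-1.37,0,-1.36,.23,-2.94])+.03;hi=np.array([2.82,2.23,1.46,2.46,4.5,2,2.94])-.03
rng=np.random.default_rng(0)
def ik(T,Rt,seeds):
    best=None
    for q0 in seeds:
        g=least_squares(lambda q:np.r_[(fk(q,p,s)[0]-T)/100,(Rt.inv()*fk(q,p,s)[1]).as_rotvec()*3],np.clip(q0,lo+.01,hi-.01),bounds=(lo,hi),max_nfev=60)
        if best is None or g.cost<best.cost:best=g
        if best.cost<1e-6:break
    return best
q0=s0['joint_pos']
for T in ([430,-110,60],[560,-110,60],[560,-300,60]):
  for psi in (0,-45,-90,45,90):
    out=[]
    for e in (30,50,60,70,80,90):
        er=np.radians(e);ps=np.radians(psi)
        d=np.array([np.sin(er)*np.cos(ps),np.sin(er)*np.sin(ps),-np.cos(er)]); y=np.array([-np.sin(ps),np.cos(ps),0])
        Rt=R.from_matrix(np.c_[np.cross(y,d),y,d]); Rt2=Rt*R.from_euler('z',np.pi)
        seeds=[q0]+[rng.uniform(lo,hi) for _ in range(5)]
        b=min((ik(np.array(T,float),r_,seeds) for r_ in(Rt,Rt2)),key=lambda b:b.cost)
        out.append((e,'OK '+str(b.x.round(1).tolist()) if b.cost<1e-4 else 'x'))
        if e>40 and b.cost>=1e-4 and e>70: break
    print(T,psi,[o if o[0]==90 else (o[0],o[1][:2]) for o in out])
E
```

```text
[616.77497092 -22.43914167 227.79332314] [ 0.8687782  -0.81578026 -0.22144549] [-0.337, 0.177, 0.336, 1.918, -0.081, 0.716, 1.307] [0.16810357 0.14721606 0.9743732  0.02579718]
27.762283755757792 [267.68232524356995, 518.9339574937467, 480.99772716352595, 333.5899744564537, -0.06625725027219388, 1.5058246790628318] [ 0.6  0.5  1.9  0.   0.   0.4 -1.   0.7 -2.   0.  -0.   0.4  0.   0.8
  0.1  6.4 -1.8 -0.8]
[430, -110, 60] 0 [(30, 'x'), (50, 'x'), (60, 'x'), (70, 'x'), (80, 'x')]
[430, -110, 60] -45 [(30, 'x'), (50, 'x'), (60, 'x'), (70, 'x'), (80, 'x')]
[430, -110, 60] -90 [(30, 'OK'), (50, 'OK'), (60, 'OK'), (70, 'OK'), (80, 'OK'), (90, 'OK [-1.4, 1.6, 1.1, 2.0, 0.1, 0.9, -0.6]')]
[430, -110, 60] 45 [(30, 'OK'), (50, 'OK'), (60, 'OK'), (70, 'OK'), (80, 'OK'), (90, 'OK [0.9, 1.0, 0.1, 2.2, -1.3, 1.6, 1.6]')]
[430, -110, 60] 90 [(30, 'OK'), (50, 'OK'), (60, 'OK'), (70, 'OK'), (80, 'OK'), (90, 'OK [0.9, 1.1, -0.2, 1.7, -0.7, 1.7, 1.1]')]
[560, -110, 60] 0 [(30, 'OK'), (50, 'x'), (60, 'x'), (70, 'x'), (80, 'x')]
[560, -110, 60] -45 [(30, 'OK'), (50, 'OK'), (60, 'OK'), (70, 'OK'), (80, '
[... 394 characters left out ...]
, (90, 'OK [1.2, 1.5, -1.0, 1.5, -0.3, 1.5, 0.5]')]
[560, -300, 60] 0 [(30, 'OK'), (50, 'OK'), (60, 'OK'), (70, 'OK'), (80, 'OK'), (90, 'OK [2.0, 1.9, -1.2, 2.3, 3.9, 0.3, -0.3]')]
[560, -300, 60] -45 [(30, 'OK'), (50, 'OK'), (60, 'OK'), (70, 'OK'), (80, 'OK'), (90, 'OK [-0.5, 1.2, 0.6, 2.3, 2.3, 1.4, 0.9]')]
[560, -300, 60] -90 [(30, 'OK'), (50, 'OK'), (60, 'OK'), (70, 'OK'), (80, 'OK'), (90, 'OK [-0.9, 1.6, 1.1, 1.9, 0.5, 0.7, 2.3]')]
[560, -300, 60] 45 [(30, 'OK'), (50, 'OK'), (60, 'OK'), (70, 'OK'), (80, 'OK'), (90, 'OK [1.6, 1.4, -0.9, 1.7, -0.6, 1.0, 0.7]')]
[560, -300, 60] 90 [(30, 'OK'), (50, 'OK'), (60, 'OK'), (70, 'OK'), (80, 'OK'), (90, 'OK [1.0, 1.4, -0.5, 1.0, -0.6, 2.0, 0.7]')]
```

```bash
cat > plan.py <<'E'
from fk import *
from h import status
from scipy.spatial.transform import Slerp
S=(-1,)*4; p=np.load('p.npy')
lo=np.array([-2.82,-.49,-1.37,0,-1.36,.23,-2.94]);hi=np.array([2.82,2.23,1.46,2.46,4.5,2,2.94])
def cur(s=None):
    s=s or status.state(); w=s['ee_rot']; return np.array(s['eef_pos']),R.from_quat([*w[1:],w[0]]),np.array(s['joint_pos'])
def ik(q0,T,Rt):
    g=least_squares(lambda q:np.r_[(fk(q,p,S)[0]-T)/100,(Rt.inv()*fk(q,p,S)[1]).as_rotvec()*3,(q-q0)*.01],np.clip(q0,lo+1e-3,hi-1e-3),bounds=(lo,hi))
    return g.x,np.linalg.norm(fk(g.x,p,S)[0]-T)
def blockR(yaw,face):   # lying: z_b along yaw, x_b up(+1)/down(-1)
    y=np.radians(yaw);z=np.array([np.cos(y),np.sin(y),0]);x=np.array([0,0,face]);return R.from_matrix(np.c_[x,np.cross(z,x),z])
def standR(yaw=-7): return R.from_euler('z',yaw,degrees=True)
def toolR(yaw,alpha,sgn):
    Y=np.radians(yaw);a=np.radians(alpha);f=np.array([np.cos(Y),np.sin(Y),0])
    d=-np.sin(a)*f-np.cos(a)*np.array([0,0,1]);y=sgn*np.array([-np.sin(Y),np.cos(Y),0]);return R.from_matrix(np.c_[np.cross(y,d),y,d])
def leg(T0,R0,T1,R1,rv=None):
    "print total shift / turn in units of the moves"
    rv=(R1*R0.inv()).as_rotvec() if rv is None else rv
    print(' shift',((T1-T0)/120).round(3),'turn',(np.degrees(rv)/30).round(3),'rows>=',max(np.linalg.norm(T1-T0)/41.7,np.degrees(np.linalg.norm(rv))/7.16).round(1))
def path(q,T0,R0,T1,R1,rv=None,n=12):
    rv=(R1*R0.inv()).as_rotvec() if rv is None else rv
    for k in np.linspace(0,1,n+1)[1:]:
        q,e=ik(q,T0+(T1-T0)*k,R.from_rotvec(rv*k)*R0)
        if e>3: print('  IK err',k.round(2),e.round(1),q.round(2))
    print('  q',q.round(2)); return q
E
python3 - <<'E'
from plan import *
T,R0,q=cur(); print(T)
for sg in(1,-1):
  print('sign',sg)
  # tall: picture up
  yaw,al=-11.8,45; z=np.array([np.cos(np.radians(yaw)),np.sin(np.radians(yaw)),0])
  Rg=toolR(yaw,al,sg); C=np.array([425.6,-113.8,0])
  G=C+8*z; G[2]=11; A=G+np.array([0,0,100])
  q1=path(q,T,R0,A,Rg); q2=path(q1,A,Rg,G,Rg)
  M=standR()*blockR(yaw,1).inv(); Rf=M*Rg
  Cb=np.array([C[0],C[1],14]); Tf=np.array([477,255,145])+M.apply(G-Cb); print('G',G,'Tf',Tf,M.as_rotvec())
  axis=Rg.as_matrix()[:,2]
  up=Tf+[0,0,120]
  for sgn in(1,-1):
    rv=(Rf*(R.from_rotvec(axis*np.pi*sgn)*Rg).inv()).as_rotvec()
    Rm=R.from_rotvec(axis*np.pi*sgn)*Rg
    B=np.array([500,60,320.]); 
    print(' roll',sgn); qa=path(q2,G,Rg,B,Rg); qb=path(qa,B,Rg,B,Rm,axis*np.pi*sgn,30); qc=path(qb,B,Rm,up,Rf); path(qc,up,Rf,Tf,Rf)
E
```

```text
[616.77497092 -22.43914167 227.79332314]
sign 1
  q [-0.05  0.71  0.32  1.62 -0.1   1.63  1.69]
  q [-0.03  0.85  0.3   1.64 -0.14  1.48  1.7 ]
G [ 433.43093911 -115.43596841   11.        ] Tf [474.02236155 255.36560803 153.        ] [-2.15123621  0.35613485 -2.17860314]
 roll 1
  q [ 0.13  0.58 -0.33  1.34 -0.08  2.    1.14]
  q [ 0.13  0.58 -0.34  1.33 -0.08  2.   -2.01]
  q [-0.12  0.65 -0.42  1.35 -0.17  1.86 -2.23]
  q [-0.13  0.76 -0.39  1.44 -0.13  1.67 -2.18]
 roll -1
  q [ 0.13  0.58 -0.33  1.34 -0.08  2.    1.14]
  IK err 0.7 3.1 [ 0.53  0.79 -1.1   1.35  0.18  2.    2.94]
  IK err 0.73 6.4 [ 0.59  0.86 -1.25  1.36  0.24  2.    2.94]
  IK err 0.77 11.1 [ 0.62  0.93 -1.37  1.38  0.3   2.    2.94]
  IK err 0.8 20.6 [ 0.61  0.95 -1.37  1.38  0.28  2.    2.94]
  IK err 0.83 30.8 [ 0.59  0.96 -1.37  1.37  0.27  2.    2.94]
  IK err 0.87 41.0 [ 0.57  0.98 -1.37  1.37  0.26  2.    2.94]
  IK err 0.9 51.0 [ 0.56  0.99 -1.37  1.37  0.24  2.    2.94]
  IK err 0.93 60.9 [ 0.54  1.   -1.37  1.37  0.23  2.    2.94]
  IK err 0.97 70.5 [ 0.53  1.01 -1.37  1.36  0.22  2.    2.94]
  IK err 
[... 4428 characters left out ...]
2.94]
  IK err 0.5 237.2 [-0.97  1.24  1.46  1.86 -0.78  2.   -2.94]
  IK err 0.58 235.4 [-0.96  1.25  1.46  1.87 -0.81  2.   -2.94]
  IK err 0.67 233.7 [-0.96  1.26  1.46  1.88 -0.83  2.   -2.94]
  IK err 0.75 232.0 [-0.96  1.27  1.46  1.89 -0.85  2.   -2.94]
  IK err 0.83 230.2 [-0.96  1.29  1.46  1.91 -0.87  2.   -2.94]
  IK err 0.92 228.5 [-0.96  1.3   1.46  1.92 -0.89  2.   -2.94]
  IK err 1.0 226.9 [-0.96  1.31  1.46  1.93 -0.91  2.   -2.94]
  q [-0.96  1.31  1.46  1.93 -0.91  2.   -2.94]
 roll -1
  q [ 0.13  0.58 -0.33  1.34 -0.08  2.   -2.  ]
  q [ 0.41  0.69 -0.84  1.33  0.08  2.    0.9 ]
  q [ 0.13  0.76 -0.87  1.35  0.02  1.84  0.69]
  q [ 0.11  0.88 -0.82  1.44  0.1   1.67  0.74]
```

```bash
python3 - <<'E'
from plan import *
T,R0,q=cur(); Rg=toolR(-11.8,45,1)
leg(T,R0,np.array([433.4,-115.4,111.]),Rg)
E
```

```text
shift [-1.528 -0.775 -0.973] turn [0.349 2.103 0.238] rows>= 9.0
```

Emit:
play_rows(plan=[[-0.153,-0.0775,0,0.035,0.21,0.024],[-0.153,-0.0775,0,0.035,0.21,0.024],[-0.153,-0.0775,0,0.035,0.21,0.024],[-0.153,-0.0775,0,0.035,0.21,0.024],[-0.153,-0.0775,0,0.035,0.21,0.024]])

```text
time_s: 7.58
eef_pos: [529.5, -69.5, 230.6]
ee_rot: [-0.11, 0.125, 0.985, 0.034]
ft_force: [-1.0, -0.3, -0.6]
opening: 85.2
finger_force: 0.0
```

Emit:
play_rows(plan=[[-0.153,-0.0775,-0.195,0.035,0.21,0.024],[-0.153,-0.0775,-0.195,0.035,0.21,0.024],[-0.153,-0.0775,-0.195,0.035,0.21,0.024],[-0.153,-0.0775,-0.195,0.035,0.21,0.024],[-0.153,-0.0775,-0.195,0.035,0.21,0.024]])

```text
time_s: 8.0
eef_pos: [438.2, -116.3, 110.9]
ee_rot: [-0.379, 0.094, 0.92, 0.04]
ft_force: [0.7, -0.4, -0.5]
opening: 85.7
finger_force: 0.0
```

Emit:
play_rows(plan=[[0,0,0,0,0,0],[0,0,0,0,0,0],[0,0,0,0,0,0]])

```text
time_s: 8.25
eef_pos: [438.0, -115.3, 113.0]
ee_rot: [-0.376, 0.094, 0.921, 0.04]
ft_force: [0.5, -0.3, 0.6]
opening: 85.6
finger_force: 0.0
```

```bash
python3 - <<'E'
from plan import *
from h import *
T,R0,q=cur(); Rg=toolR(-11.8,45,1);print(T,q.round(2))
leg(T,R0,np.array([433.4,-115.4,11.]),Rg)
c=cap('wrist'); i=c['pixels'].copy(); 
for P in ((425.6,-113.8,28),(433.4,-115.4,14)): cv2.circle(i,tuple(int(round(float(v))) for v in proj(c,P)),4,(0,0,255),1)
cv2.imwrite('pics/w3.png',i)
E
```

```text
[ 438.03861725 -115.27654926  112.98302056] [-0.05  0.7   0.33  1.63 -0.15  1.62  1.72]
 shift [-0.039 -0.001 -0.85 ] turn [-0.001  0.02  -0.001] rows>= 2.4
```

View pics/w3.png

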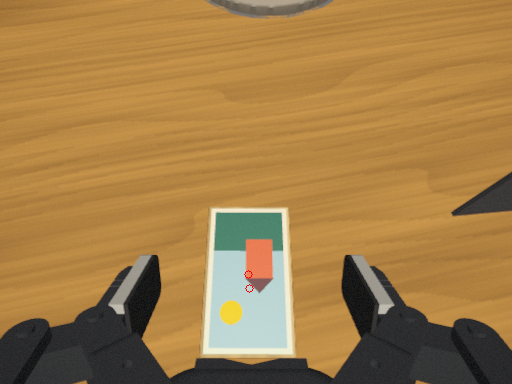

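The wrist view shows the tall block squarely between the open fingers, with its centre at (249,280). Descending to grip it.

Emit:
play_rows(plan=[[-0.039,0,-0.2,0,0.02,0],[0,0,-0.25,0,0,0],[0,0,-0.25,0,0,0],[0,0,-0.15,0,0,0],[0,0,0,0,0,0]])

```text
time_s: 8.72
eef_pos: [431.9, -114.1, 10.0]
ee_rot: [-0.382, 0.094, 0.919, 0.04]
ft_force: [0.3, -0.2, -0.1]
opening: 85.2
finger_force: 0.0
```

Emit:
play_rows(plan=[[0,0,0,0,0,0],[0,0,0,0,0,0],[0,0,0,0,0,0],[0,0,0,0,0,0],[0,0,0,0,0,0]], hand=1, grip_force=70)

```text
time_s: 9.13
eef_pos: [433.6, -115.7, 12.7]
ee_rot: [-0.38, 0.095, 0.919, 0.039]
ft_force: [3.2, -0.8, 7.0]
opening: 64.2
finger_force: 77.9
```

Emit:
play_rows(plan=[[0,0,0,0,0,0],[0,0,0,0,0,0],[0,0,0,0,0,0]])

```text
time_s: 9.38
eef_pos: [433.6, -115.8, 12.7]
ee_rot: [-0.38, 0.095, 0.919, 0.039]
ft_force: [3.1, 0.2, 7.5]
opening: 63.8
finger_force: 77.9
```

Emit:
play_rows(plan=[[0,0,0.12,0,0,0],[0,0,0.3,0,0,0],[0,0,0.3,0,0,0],[0,0,0.3,0,0,0],[0,0,0.18,0,0,0]])

```text
time_s: 9.8
eef_pos: [431.9, -116.1, 158.5]
ee_rot: [-0.38, 0.095, 0.919, 0.039]
ft_force: [0.8, -0.2, -1.4]
opening: 63.7
finger_force: 76.9
```

Emit:
play_rows(plan=[[0.013,0.1,0.035,-0.158,0.0262,-0.16],[0.013,0.12,0.035,-0.158,0.0262,-0.16],[0.013,0.12,0.035,-0.158,0.0262,-0.16],[0.013,0.12,0.035,-0.158,0.0262,-0.16],[0.013,0.12,0.035,-0.158,0.0262,-0.16]])

```text
time_s: 10.22
eef_pos: [438.8, -45.2, 176.5]
ee_rot: [-0.369, 0.362, 0.853, -0.074]
ft_force: [-0.1, 0.3, -1.3]
opening: 63.8
finger_force: 76.8
```

Emit:
play_rows(plan=[[0.013,0.12,0.035,-0.158,0.0262,-0.16],[0.013,0.12,0.035,-0.158,0.0262,-0.16],[0.013,0.12,0.035,-0.158,0.0262,-0.16],[0.013,0.12,0.035,-0.158,0.0262,-0.16],[0.013,0.12,0.035,-0.158,0.0262,-0.16]])

```text
time_s: 10.63
eef_pos: [446.4, 26.9, 197.5]
ee_rot: [-0.323, 0.595, 0.713, -0.18]
ft_force: [0.0, -0.3, -1.5]
opening: 63.8
finger_force: 76.8
```

```bash
python3 - <<'E'
from plan import *
T,R0,q=cur(); Rg=R.from_quat([.095,.919,.039,-.38]); print(T,q.round(2))
print('turned deg',np.degrees((R0*Rg.inv()).as_rotvec()).round(1), 'expected',10*30*np.array([-.158,.0262,-.16]))
M=standR()*blockR(-11.8,1).inv(); print('Tf',np.array([477,255,145])+M.apply(np.array([433.6,-115.8,12.7])-[425.6,-113.8,14]))
E
```

```text
[446.44761993  26.87690942 197.45407616] [-0.47  0.63  0.63  1.63 -0.35  1.77  0.46]
turned deg [-47.3   8.1 -48.5] expected [-47.4    7.86 -48.  ]
Tf [475.74890346 255.47779811 153.23993121]
```

Emit:
play_rows(plan=[[0.015,0.119,0.035,-0.158,0.0262,-0.16],[0.015,0.119,0.035,-0.158,0.0262,-0.16],[0.015,0.119,0.035,-0.158,0.0262,-0.16],[0.015,0.119,0.035,-0.158,0.0262,-0.16],[0.015,0.119,0.035,-0.158,0.0262,-0.16]])

```text
time_s: 11.05
eef_pos: [455.4, 98.4, 218.5]
ee_rot: [-0.25, 0.776, 0.512, -0.27]
ft_force: [0.0, 0.5, -1.1]
opening: 63.8
finger_force: 76.8
```

Emit:
play_rows(plan=[[0.015,0.119,0.035,-0.158,0.0262,-0.16],[0.015,0.119,0.035,-0.158,0.0262,-0.16],[0.015,0.119,0.035,-0.158,0.0262,-0.16],[0.015,0.119,0.035,-0.158,0.0262,-0.16],[0.015,0.119,0.035,-0.158,0.0262,-0.16]])

```text
time_s: 11.47
eef_pos: [464.3, 169.8, 239.4]
ee_rot: [-0.155, 0.89, 0.265, -0.338]
ft_force: [-0.2, -0.5, -1.2]
opening: 64.1
finger_force: 76.8
```

Emit:
play_rows(plan=[[0.015,0.119,0.03,-0.158,0.0262,-0.16],[0.015,0.119,0.03,-0.158,0.0262,-0.16],[0.015,0.119,0.03,-0.158,0.0262,-0.16],[0.015,0.119,0.03,-0.158,0.0262,-0.16],[0.015,0.119,0.03,-0.158,0.0262,-0.16]])

```text
time_s: 11.88
eef_pos: [473.2, 241.1, 257.4]
ee_rot: [-0.046, 0.926, -0.004, -0.375]
ft_force: [-0.2, 0.6, -1.4]
opening: 63.8
finger_force: 76.8
```

Emit:
play_rows(plan=[[0.015,0.119,0,-0.158,0.0262,-0.16],[0,0,0,0,0,0],[0,0,0,0,0,0]])

```text
time_s: 12.13
eef_pos: [475.0, 254.7, 256.8]
ee_rot: [-0.025, 0.923, -0.054, -0.379]
ft_force: [0.2, -0.8, -1.3]
opening: 64.4
finger_force: 76.8
```

```bash
python3 - <<'E'
from plan import *
from h import *
T,R0,q=cur(); Rg=R.from_quat([.095,.919,.039,-.38]); print(T,q.round(2))
M=standR()*blockR(-11.8,1).inv()
leg(T,R0,np.array([475.7,255.5,153.2]),M*Rg)
c=cap('scene');cv2.imwrite('pics/s4.png',cv2.resize(c['pixels'][90:270,200:440],(800,600),interpolation=cv2.INTER_CUBIC))
E
```

```text
[474.97036493 254.67146455 256.75801016] [-0.81  0.74  0.75  1.38 -0.62  1.99 -1.7 ]
 shift [ 0.006  0.007 -0.863] turn [-0.006  0.015 -0.007] rows>= 2.5
```

View pics/s4.png

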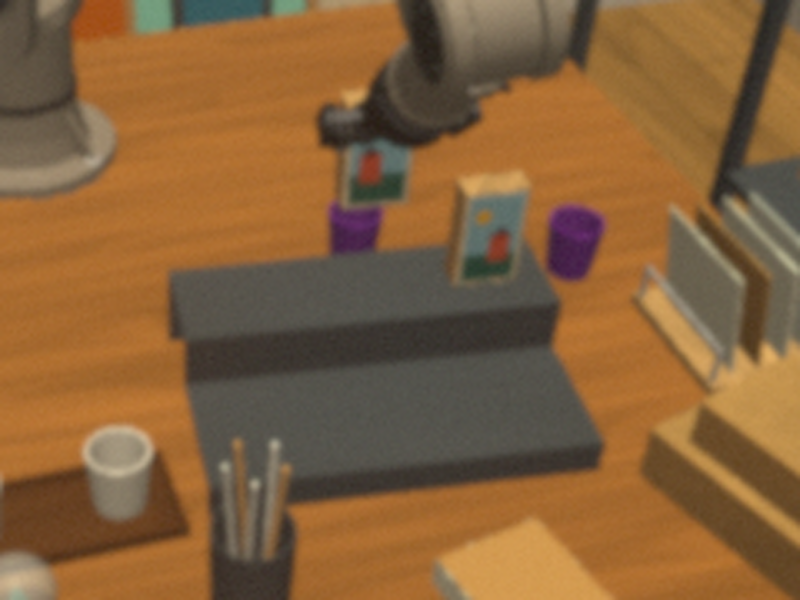

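The tall block is held upright, picture to the customers, above the upper tier at about (375,170). The stray cup stands upright on the tray. Lowering the block.

Emit:
play_rows(plan=[[0.006,0.007,-0.2,-0.006,0.015,-0.007],[0,0,-0.28,0,0,0],[0,0,-0.25,0,0,0],[0,0,-0.1,0,0,0],[0,0,0,0,0,0]])

```text
time_s: 12.6
eef_pos: [475.0, 254.0, 155.3]
ee_rot: [-0.022, 0.921, -0.059, -0.385]
ft_force: [0.0, 0.9, -0.8]
opening: 63.7
finger_force: 77.1
```

Emit:
play_rows(plan=[[0,0,0,0,0,0],[0,0,-0.01,0,0,0],[0,0,-0.01,0,0,0],[0,0,0,0,0,0]])

```text
time_s: 12.93
eef_pos: [476.2, 255.5, 154.0]
ee_rot: [-0.023, 0.922, -0.059, -0.383]
ft_force: [0.3, 0.1, -0.3]
opening: 63.7
finger_force: 77.1
```

Emit:
play_rows(plan=[[0,0,-0.01,0,0,0],[0,0,0,0,0,0],[0,0,0,0,0,0]])

```text
time_s: 13.18
eef_pos: [476.2, 255.5, 153.6]
ee_rot: [-0.023, 0.922, -0.059, -0.383]
ft_force: [0.9, -1.1, 6.9]
opening: 63.7
finger_force: 77.5
```

Emit:
play_rows(plan=[[0,0,0,0,0,0],[0,0,0,0,0,0],[0,0,0,0,0,0],[0,0,0,0,0,0]], hand=-1)

```text
time_s: 13.52
eef_pos: [475.8, 255.6, 152.0]
ee_rot: [-0.023, 0.921, -0.059, -0.383]
ft_force: [0.5, -0.4, 0.5]
opening: 85.4
finger_force: 0.0
```

Emit:
play_rows(plan=[[0.05,-0.006,0.05,0,0,0],[0.12,-0.015,0.12,0,0,0],[0.2,-0.025,0.2,0,0,0],[0.2,-0.025,0.2,0,0,0],[0.1,-0.012,0.15,0,0,0]])

```text
time_s: 13.93
eef_pos: [557.3, 244.6, 235.4]
ee_rot: [-0.021, 0.922, -0.061, -0.381]
ft_force: [-0.3, -1.9, -1.7]
opening: 85.4
finger_force: 0.0
```

```bash
python3 - <<'E'
from plan import *
from h import *
T,R0,q=cur(); print(T,q.round(2),R0.as_matrix()[:,2].round(2))
c=cap('wrist');d=cap('top');p_=d['pixels'][150:260,260:420]
cv2.imwrite('pics/w5.png',np.hstack([cv2.resize(c['pixels'],(400,300)),cv2.resize(p_,(400,300),interpolation=cv2.INTER_CUBIC)]))
E
```

```text
[557.28811914 244.63501505 235.37422837] [-0.52  0.81  0.38  1.14 -0.5   1.99 -1.86] [-0.7   0.08 -0.71]
```

View pics/w5.png

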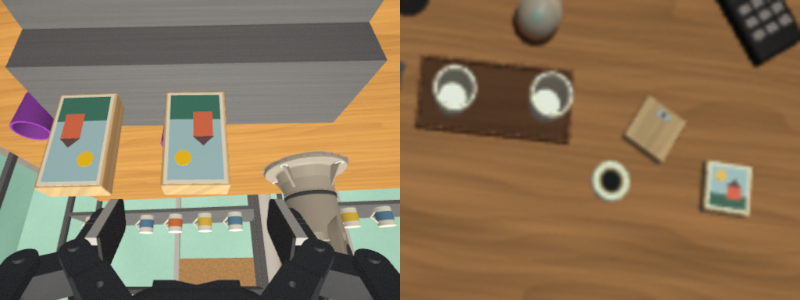

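Wrist view: the tall block stands next to the shown one, pictures facing the same way. Top crop: the small blocks are where I measured them, and both cups are upright on the tray. Next is the small picture-up block.

```bash
python3 - <<'E'
from plan import *
T,R0,q=cur()
yaw,al,sg=-.4,45,-1; Rg=toolR(yaw,al,sg); G=np.array([540.,-426.2,13.]); A=G+[0,0,100]
leg(T,R0,A,Rg); q1=path(q,T,R0,A,Rg,n=20); q2=path(q1,A,Rg,G,Rg)
M=standR()*blockR(yaw,1).inv(); Tf=np.array([605,154.3,68])+M.apply(G-[536,-426.2,14]); print('Tf',Tf,'M units',M.as_rotvec()*180/np.pi/30)
up=Tf+[0,0,110]; L=G+[0,0,150]
q3=path(q2,G,Rg,L,Rg)
for rv in (M.as_rotvec(),M.as_rotvec()*(1-2*np.pi/np.linalg.norm(M.as_rotvec()))):
    print(rv*6/np.pi); q4=path(q3,L,Rg,up,M*Rg,rv,10); q5=path(q4,up,M*Rg,Tf,M*Rg,n=4)
E
```

```text
shift [-0.135 -5.604 -1.038] turn [-0.012 -0.003  0.225] rows>= 16.4
  q [ 0.22  1.07  0.5   0.95  0.03  1.83 -0.95]
  q [ 0.23  1.18  0.48  0.96 -0.    1.72 -0.99]
Tf [604.00405064 154.39415245  71.99990252] M units [ 4.12747769 -0.26691201  4.12924049]
  q [ 0.22  1.03  0.51  0.92  0.05  1.89 -0.92]
[ 4.12747769 -0.26691201  4.12924049]
  q [ 0.    0.92 -0.45  1.07  0.03  1.93  1.03]
  q [ 0.    1.03 -0.43  1.12  0.07  1.79  1.06]
[-4.34714044  0.28111696 -4.34899706]
  IK err 0.6 9.6 [-0.44  1.05  1.02  1.21 -0.47  2.   -2.94]
  IK err 0.7 44.6 [-0.68  1.22  1.43  1.36 -0.7   2.   -2.94]
  IK err 0.8 93.2 [-0.73  1.24  1.46  1.43 -0.71  2.   -2.94]
  IK err 0.9 145.8 [-0.77  1.26  1.46  1.48 -0.71  2.   -2.94]
  IK err 1.0 202.1 [-0.8   1.27  1.46  1.55 -0.74  2.   -2.94]
  q [-0.8   1.27  1.46  1.55 -0.74  2.   -2.94]
  IK err 0.25 200.5 [-0.8   1.31  1.46  1.58 -0.8   2.   -2.94]
  IK err 0.5 198.9 [-0.79  1.34  1.46  1.61 -0.87  2.   -2.94]
  IK err 0.75 197.3 [-0.79  1.38  1.46  1.64 -0.93  2.   -2.94]
  IK err 1.0 196.0 [-0.79  1.41  1.46  1.66 -0.99  2.   -2.94]
  q [-0.79  1.41  1.46  1.66 -0.99  2.   -2.94]
```

Emit:
play_rows(plan=[[-0.007,-0.2,0,0,0,0.011],[-0.007,-0.32,0,0,0,0.011],[-0.007,-0.32,0,0,0,0.011],[-0.007,-0.32,0,0,0,0.011],[-0.007,-0.32,0,0,0,0.011]])

```text
time_s: 14.45
eef_pos: [548.7, 66.1, 234.2]
ee_rot: [-0.016, 0.921, -0.046, -0.385]
ft_force: [0.9, -0.4, 0.1]
opening: 85.2
finger_force: 0.0
```

Emit:
play_rows(plan=[[-0.007,-0.32,0,0,0,0.011],[-0.007,-0.32,0,0,0,0.011],[-0.007,-0.32,0,0,0,0.011],[-0.007,-0.32,0,0,0,0.011],[-0.007,-0.32,0,0,0,0.011]])

```text
time_s: 14.87
eef_pos: [544.4, -125.6, 234.4]
ee_rot: [-0.011, 0.922, -0.033, -0.386]
ft_force: [0.7, -0.0, 0.1]
opening: 85.7
finger_force: 0.0
```

Emit:
play_rows(plan=[[-0.007,-0.3,-0.1,0,0,0.011],[-0.007,-0.3,-0.1,0,0,0.011],[-0.007,-0.3,-0.1,0,0,0.011],[-0.007,-0.3,-0.1,0,0,0.011],[-0.007,-0.3,-0.1,0,0,0.011]])

```text
time_s: 15.28
eef_pos: [540.2, -305.3, 174.0]
ee_rot: [-0.005, 0.922, -0.019, -0.386]
ft_force: [1.6, 1.0, -0.4]
opening: 85.4
finger_force: 0.0
```

Emit:
play_rows(plan=[[-0.007,-0.3,-0.1,0,0,0.011],[-0.007,-0.3,-0.1,0,0,0.011],[-0.007,-0.2,-0.1,0,0,0.011],[-0.007,-0.124,-0.1,0,0,0.011],[0,0,-0.1,0,0,0.011]])

```text
time_s: 15.7
eef_pos: [535.0, -418.4, 113.6]
ee_rot: [0.001, 0.922, -0.008, -0.387]
ft_force: [-0.3, -0.2, -0.5]
opening: 85.6
finger_force: 0.0
```

Emit:
play_rows(plan=[[0,0,0,0,0,0],[0,0,0,0,0,0],[0,0,0,0,0,0]])

```text
time_s: 15.95
eef_pos: [539.4, -412.4, 115.1]
ee_rot: [-0.0, 0.923, -0.004, -0.385]
ft_force: [-0.0, 0.2, -0.0]
opening: 85.6
finger_force: 0.0
```

```bash
python3 - <<'E'
from plan import *
from h import *
T,R0,q=cur(); print(T,q.round(2))
leg(T,R0,np.array([540.,-426.2,12.5]),toolR(-.4,45,-1))
c=cap('wrist'); i=c['pixels'].copy(); t=cap('top')['pixels']
for P in ((536,-426.2,28),): cv2.circle(i,tuple(int(round(float(v))) for v in proj(c,P)),4,(0,0,255),1)
cv2.imwrite('pics/w6.png',np.hstack([cv2.resize(i,(400,300)),cv2.resize(t[150:260,260:420],(400,300),interpolation=cv2.INTER_CUBIC)]))
E
```

```text
[ 539.42874096 -412.37520239  115.05283312] [ 0.23  1.05  0.48  1.    0.02  1.83 -0.95]
 shift [ 0.005 -0.115 -0.855] turn [ 0.006 -0.008  0.001] rows>= 2.5
```

View pics/w6.png

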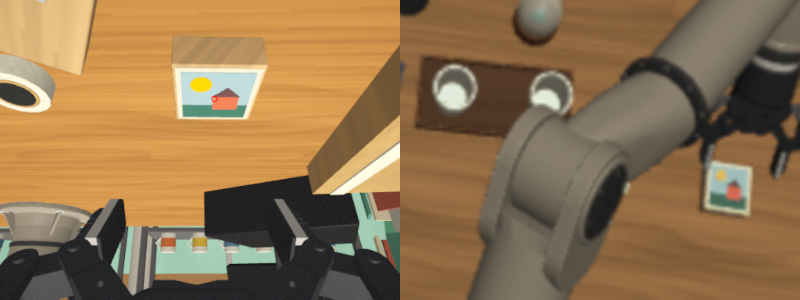

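The wrist view shows the small picture-up block at (218,95), on its predicted spot. The nearby box is clear of the fingers. Descending.

Emit:
play_rows(plan=[[0.005,-0.115,-0.1,0.006,-0.008,0],[0,0,-0.25,0,0,0],[0,0,-0.25,0,0,0],[0,0,-0.2,0,0,0],[0,0,-0.055,0,0,0]])

```text
time_s: 16.47
eef_pos: [536.6, -427.4, 6.9]
ee_rot: [-0.004, 0.923, -0.005, -0.385]
ft_force: [-1.3, 1.3, -1.3]
opening: 85.6
finger_force: 0.0
```

Emit:
play_rows(plan=[[0,0,0,0,0,0],[0,0,0,0,0,0],[0,0,0,0,0,0],[0,0,0,0,0,0],[0,0,0,0,0,0]], hand=1)

```text
time_s: 16.88
eef_pos: [539.4, -429.0, 13.5]
ee_rot: [-0.001, 0.924, -0.005, -0.382]
ft_force: [0.3, -0.8, -0.5]
opening: 64.0
finger_force: 77.5
```

Emit:
play_rows(plan=[[0,0,0,0,0,0],[0,0,0,0,0,0],[0,0,0,0,0,0]])

```text
time_s: 17.13
eef_pos: [539.0, -428.7, 12.8]
ee_rot: [-0.001, 0.924, -0.005, -0.383]
ft_force: [0.5, -1.0, 2.7]
opening: 64.0
finger_force: 77.9
```

```bash
python3 - <<'E'
from plan import *
T,R0,q=cur(); print(T,R0.as_quat(),q.round(2)); np.savez('g2.npz',T=T,r=R0.as_quat())
M=standR()*blockR(-.4,1).inv(); print('Tf',np.array([605,154.3,68])+M.apply(T-[536,-426.2,14]))
E
```

```text
[ 538.9934551  -428.69211615   12.83160836] [ 0.92385678 -0.00503321 -0.38270368 -0.00109597] [ 0.26  1.17  0.46  0.99 -0.01  1.72 -0.97]
Tf [604.14147569 156.89512882  71.01078026]
```

Emit:
play_rows(plan=[[0,0,0.12,0,0,0],[0,0,0.32,0,0,0],[0,0,0.32,0,0,0],[0,0,0.32,0,0,0],[0,0.05,0.27,0,0,0]])

```text
time_s: 17.55
eef_pos: [537.7, -423.9, 177.8]
ee_rot: [-0.001, 0.924, -0.006, -0.383]
ft_force: [0.7, -0.3, -0.1]
opening: 64.2
finger_force: 77.8
```

Emit:
play_rows(plan=[[0.021,0.1,0,0.1587,-0.0103,0.1588],[0.021,0.18,0,0.1587,-0.0103,0.1588],[0.021,0.19,0,0.1587,-0.0103,0.1588],[0.021,0.19,0,0.1587,-0.0103,0.1588],[0.021,0.19,0,0.1587,-0.0103,0.1588]])

```text
time_s: 17.97
eef_pos: [551.0, -319.5, 175.0]
ee_rot: [-0.113, 0.889, 0.265, -0.355]
ft_force: [-0.3, -1.0, -1.1]
opening: 64.2
finger_force: 77.7
```

Emit:
play_rows(plan=[[0.021,0.19,0,0.1587,-0.0103,0.1588],[0.021,0.19,0,0.1587,-0.0103,0.1588],[0.021,0.19,0,0.1587,-0.0103,0.1588],[0.021,0.19,0,0.1587,-0.0103,0.1588],[0.021,0.19,0,0.1587,-0.0103,0.1588]])

```text
time_s: 18.38
eef_pos: [563.5, -205.7, 175.0]
ee_rot: [-0.214, 0.778, 0.51, -0.297]
ft_force: [-0.2, -0.9, -0.8]
opening: 64.1
finger_force: 77.7
```

Emit:
play_rows(plan=[[0.021,0.19,0,0.1587,-0.0103,0.1588],[0.021,0.19,0,0.1587,-0.0103,0.1588],[0.021,0.19,0,0.1587,-0.0103,0.1588],[0.021,0.19,0,0.1587,-0.0103,0.1588],[0.021,0.19,0,0.1587,-0.0103,0.1588]])

```text
time_s: 18.8
eef_pos: [576.2, -92.0, 174.9]
ee_rot: [-0.296, 0.6, 0.711, -0.214]
ft_force: [1.0, 0.6, -0.4]
opening: 63.8
finger_force: 77.7
```

Emit:
play_rows(plan=[[0.021,0.19,0,0.1587,-0.0103,0.1588],[0.021,0.19,0,0.1587,-0.0103,0.1588],[0.021,0.19,0,0.1587,-0.0103,0.1588],[0.021,0.19,0,0.1587,-0.0103,0.1588],[0.021,0.19,0,0.1587,-0.0103,0.1588]])

```text
time_s: 19.22
eef_pos: [588.9, 21.8, 174.7]
ee_rot: [-0.353, 0.371, 0.852, -0.112]
ft_force: [0.2, -0.6, -0.7]
opening: 64.0
finger_force: 77.7
```

Emit:
play_rows(plan=[[0.021,0.19,0,0.1587,-0.0103,0.1588],[0.021,0.19,0,0.1587,-0.0103,0.1588],[0.021,0.19,0,0.1587,-0.0103,0.1588],[0.021,0.19,0,0.1587,-0.0103,0.1588],[0.021,0.18,0,0.1587,-0.0103,0.1588]])

```text
time_s: 19.63
eef_pos: [601.6, 134.6, 174.5]
ee_rot: [-0.38, 0.11, 0.919, -0.0]
ft_force: [-0.4, 0.1, -1.6]
opening: 63.2
finger_force: 77.7
```

Emit:
play_rows(plan=[[0,0.1,0,0.1587,-0.0103,0.1588],[0,0,0,0,0,0],[0,0,0,0,0,0]])

```text
time_s: 19.88
eef_pos: [601.5, 145.9, 174.0]
ee_rot: [-0.382, 0.059, 0.922, 0.021]
ft_force: [-0.3, -1.0, -1.1]
opening: 63.9
finger_force: 77.7
```

```bash
python3 - <<'E'
from plan import *
T,R0,q=cur(); g=np.load('g2.npz')
M=standR()*blockR(-.4,1).inv(); Rf=M*R.from_quat(g['r'])
print(T,q.round(2)); leg(T,R0,np.array([604.1,154.4,71.]),Rf)
E
```

```text
[601.45197018 145.86196224 174.03017842] [ 0.04  0.91 -0.46  1.09  0.    1.92  1.05]
 shift [ 0.022  0.071 -0.859] turn [0.008 0.002 0.001] rows>= 2.5
```

Emit:
play_rows(plan=[[0.022,0.07,-0.2,0.008,0,0],[0,0,-0.25,0,0,0],[0,0,-0.25,0,0,0],[0,0,-0.12,0,0,0],[0,0,0,0,0,0]])

```text
time_s: 20.3
eef_pos: [602.7, 152.0, 72.7]
ee_rot: [-0.384, 0.059, 0.921, 0.022]
ft_force: [-0.5, -0.9, -1.0]
opening: 63.9
finger_force: 77.5
```

Emit:
play_rows(plan=[[0,0,0,0,0,0],[0,0,-0.01,0,0,0],[0,0,-0.01,0,0,0],[0,0,0,0,0,0]])

```text
time_s: 20.63
eef_pos: [604.9, 154.8, 74.4]
ee_rot: [-0.381, 0.057, 0.923, 0.024]
ft_force: [0.1, -0.3, -1.5]
opening: 63.8
finger_force: 77.5
```

Emit:
play_rows(plan=[[0,0,-0.01,0,0,0],[0,0,0,0,0,0],[0,0,0,0,0,0]])

```text
time_s: 20.88
eef_pos: [604.3, 154.8, 72.1]
ee_rot: [-0.382, 0.057, 0.922, 0.024]
ft_force: [-0.1, 0.4, 0.1]
opening: 64.0
finger_force: 77.5
```

Emit:
play_rows(plan=[[0,0,-0.01,0,0,0],[0,0,0,0,0,0],[0,0,0,0,0,0]])

```text
time_s: 21.13
eef_pos: [604.1, 154.7, 70.6]
ee_rot: [-0.382, 0.057, 0.922, 0.024]
ft_force: [-0.4, 0.3, -1.2]
opening: 63.9
finger_force: 77.5
```

Emit:
play_rows(plan=[[0,0,-0.005,0,0,0],[0,0,0,0,0,0],[0,0,0,0,0,0]])

```text
time_s: 21.38
eef_pos: [604.2, 154.8, 70.3]
ee_rot: [-0.382, 0.057, 0.922, 0.024]
ft_force: [0.4, 0.3, 0.4]
opening: 63.8
finger_force: 77.8
```

Emit:
play_rows(plan=[[0,0,-0.008,0,0,0],[0,0,0,0,0,0],[0,0,0,0,0,0]])

```text
time_s: 21.63
eef_pos: [604.2, 154.7, 70.3]
ee_rot: [-0.382, 0.057, 0.922, 0.024]
ft_force: [-0.7, -0.9, 5.8]
opening: 64.1
finger_force: 78.2
```

Emit:
play_rows(plan=[[0,0,0,0,0,0],[0,0,0,0,0,0],[0,0,0,0,0,0],[0,0,0,0,0,0]], hand=-1)

```text
time_s: 21.97
eef_pos: [604.0, 154.8, 68.6]
ee_rot: [-0.382, 0.057, 0.922, 0.024]
ft_force: [-0.1, 0.7, -0.3]
opening: 85.2
finger_force: 0.0
```

Emit:
play_rows(plan=[[0.05,-0.006,0.05,0,0,0],[0.12,-0.015,0.12,0,0,0],[0.2,-0.025,0.2,0,0,0],[0.2,-0.025,0.2,0,0,0],[0.1,-0.012,0.25,0,0,0]])

```text
time_s: 22.38
eef_pos: [667.2, 144.0, 150.7]
ee_rot: [-0.374, 0.061, 0.925, 0.026]
ft_force: [-6.2, -3.1, 5.6]
opening: 85.2
finger_force: 0.0
```

```bash
python3 - <<'E'
from plan import *
from h import *
T,R0,q=cur(); print(T,q.round(2))
c=cap('scene')['pixels'];d=cap('top')['pixels']
cv2.imwrite('pics/w7.png',np.hstack([cv2.resize(c[100:250,200:400],(400,300),interpolation=cv2.INTER_CUBIC),cv2.resize(d[150:260,260:420],(400,300),interpolation=cv2.INTER_CUBIC)]))
yaw,al=-30.1,35
for sg in (1,-1):
  Rg=toolR(yaw,al,sg); G=np.array([606.,-319.6,12.]); A=G+[0,0,100]; A2=A+[0,0,120]
  print(sg);leg(T,R0,A2,Rg); q1=path(q,T,R0,A2,Rg,n=15); q2=path(q1,A2,Rg,G,Rg)
  M=standR()*blockR(yaw,-1).inv(); Tf=np.array([632.7,256.7,68])+M.apply(G-[603.4,-318.1,14]); print('Tf',Tf,'M units',M.as_rotvec()*6/np.pi)
  up=Tf+[0,0,110]; q4=path(q2,A,Rg,up,M*Rg,n=15); path(q4,up,M*Rg,Tf,M*Rg,n=4)
E
```

```text
[667.22248808 144.01047088 150.73009875] [-0.09  1.02 -0.21  0.85 -0.11  2.    1.17]
1
 shift [-0.51  -3.863  0.677] turn [-0.103 -0.286 -0.749] rows>= 11.4
  q [ 0.44  0.89 -0.03  0.87 -0.    2.    1.46]
  q [ 0.44  1.07 -0.03  1.01  0.    1.68  1.47]
Tf [634.68584799 256.46241588  71.0016598 ] M units [-0.95971252 -2.8599817   0.60401488]
  q [-0.92  0.35  0.21  2.15  1.75  0.57 -0.85]
  q [-0.87  0.57  0.15  2.18  2.06  0.66 -1.26]
-1
 shift [-0.51  -3.863  0.677] turn [ 3.301 -1.132  4.147] rows>= 22.7
  IK err 0.73 23.1 [ 0.8   1.13 -1.37  1.16  0.76  2.    2.94]
  IK err 0.8 50.0 [ 0.83  1.13 -1.37  1.18  0.73  2.    2.94]
  IK err 0.87 77.3 [ 0.85  1.12 -1.37  1.19  0.71  2.    2.94]
  IK err 0.93 104.7 [ 0.87  1.13 -1.37  1.2   0.68  2.    2.94]
  IK err 1.0 132.1 [ 0.9   1.13 -1.37  1.21  0.65  2.    2.94]
  q [ 0.9   1.13 -1.37  1.21  0.65  2.    2.94]
  IK err 0.08 131.0 [ 0.89  1.15 -1.37  1.22  0.68  2.    2.94]
  IK err 0.17 130.1 [ 0.89  1.17 -1.37  1.23  0.71  2.    2.94]
  IK err 0.25 129.2 [ 0.88  1.2  -1.37  1.25  0.74  2.    2.94]
  IK err 0.33 129.5 [ 0.89  1.2  
[... 766 characters left out ...]
.94  1.07 -1.37  1.77  1.15  1.47  2.94]
  IK err 0.2 104.6 [ 0.94  1.01 -1.37  1.88  1.22  1.34  2.94]
  IK err 0.27 94.2 [ 0.94  0.95 -1.37  1.96  1.28  1.23  2.94]
  IK err 0.33 82.8 [ 0.93  0.89 -1.37  2.02  1.32  1.13  2.94]
  IK err 0.4 70.7 [ 0.91  0.83 -1.37  2.07  1.36  1.05  2.94]
  IK err 0.47 58.2 [ 0.89  0.78 -1.37  2.1   1.39  0.98  2.94]
  IK err 0.53 45.5 [ 0.85  0.74 -1.37  2.12  1.41  0.93  2.94]
  IK err 0.6 32.8 [ 0.81  0.69 -1.37  2.13  1.43  0.9   2.94]
  IK err 0.67 20.3 [ 0.76  0.66 -1.37  2.13  1.45  0.88  2.94]
  IK err 0.73 8.2 [ 0.7   0.64 -1.37  2.12  1.47  0.89  2.94]
  q [ 0.19  0.68 -1.19  2.15  1.91  1.2   2.5 ]
  q [ 0.07  0.89 -1.02  2.18  2.14  1.3   2.32]
```

View pics/w7.png

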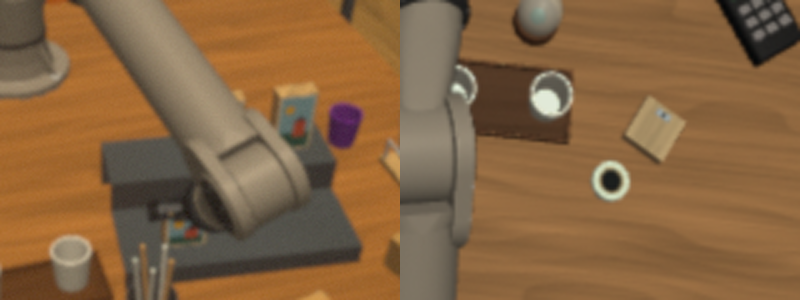

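The small picture-up block stands on the lower tier. Two upright blocks on the upper tier leave no room to place the last one from behind. I'll stand it on the counter first, then regrasp it from above. Checking that route.

```bash
python3 - <<'E' 2>&1 | head -60
from plan import *
from h import px
c=dict(np.load('top.npz')); print('pencil',px(c,264,142,60))
T,R0,q=cur()
yaw,al=-30.1,35; Rg=toolR(yaw,al,1); G=np.array([606.,-319.6,12.]); A=G+[0,0,130]
q1=path(q,T,R0,A,Rg,n=15); q2=path(q1,A,Rg,G,Rg,n=4); q2=path(q2,G,Rg,A,Rg,n=4)
def elb(q): return (np.r_[0,0,p[0]]+p[1]*R.from_euler('ZY',[p[4]-q[0],q[1]]).apply([0,0,1])).round()
for psi in (-90,-75,-60,40,60,90):
  Mt=standR(psi)*blockR(yaw,-1).inv(); S_=np.array([440.,-210,33]); Tf=S_+Mt.apply(G-[603.4,-318.1,14]); up=Tf+[0,0,110]
  # two steps: yaw first with tool as is, then pitch
  Rz=R.from_euler('z',psi-yaw,degrees=True); mid=Rz*Rg
  print(psi,Tf.round(1)); qa=path(q2,A,Rg,up,mid,n=8); qb=path(qa,up,mid,up,Mt*Rg,n=10); qc=path(qb,up,Mt*Rg,Tf,Mt*Rg,n=4); print('  elbow',elb(qb),elb(qc))
E
```

```text
pencil [759.1  53.2  60. ]
  q [ 0.44  0.95 -0.03  0.95 -0.    1.85  1.46]
  q [ 0.44  1.07 -0.03  1.01  0.    1.68  1.47]
  q [ 0.44  0.95 -0.03  0.95 -0.    1.85  1.46]
-90 [ 440. -212.   36.]
  q [ 0.58  0.46  0.12  1.82 -0.49  1.35  0.93]
  q [-0.38  0.39  0.2   2.21  1.07  1.06 -0.99]
  q [-0.38  0.64  0.21  2.22  1.17  0.92 -1.24]
  elbow [188.  61. 747.] [294.  97. 684.]
-75 [ 440.5 -211.9   36. ]
  q [ 0.56  0.51  0.08  1.73 -0.38  1.43  1.05]
  q [-0.29  0.3   0.1   2.37  1.34  0.96 -1.05]
  q [-0.3   0.59  0.11  2.37  1.55  0.89 -1.41]
  elbow [148.  34. 764.] [280.  67. 700.]
-60 [ 441.  -211.7   36. ]
  q [ 0.52  0.55  0.04  1.67 -0.26  1.5   1.18]
  IK err 1.0 10.4 [-0.14  0.22 -0.02  2.46  1.59  0.85 -1.03]
  q [-0.14  0.22 -0.02  2.46  1.59  0.85 -1.03]
  IK err 0.25 12.8 [-0.14  0.3  -0.02  2.46  1.65  0.86 -1.13]
  IK err 0.5 14.2 [-0.14  0.39 -0.02  2.46  1.72  0.88 -1.24]
  IK err 0.75 14.5 [-0.14  0.48 -0.02  2.46  1.79  0.9  -1.35]
  IK err 1.0 13.6 [-0.14  0.57 -0.02  2.46  1.86  0.93 -1.46]
  q [-0.14  0.57 -0.02  2.46  1.86  0.93 -1.46]
  elbow [112.   8. 774.
[... 961 characters left out ...]
K err 0.6 18.5 [ 1.44  0.81 -1.37  1.9   0.55  1.21  2.94]
  IK err 0.7 24.8 [ 1.44  0.91 -1.37  1.84  0.5   1.27  2.94]
  IK err 0.8 28.1 [ 1.45  1.01 -1.37  1.79  0.44  1.33  2.94]
  IK err 0.9 28.2 [ 1.47  1.12 -1.37  1.74  0.38  1.39  2.94]
  IK err 1.0 25.4 [ 1.48  1.22 -1.37  1.69  0.31  1.44  2.94]
  q [ 1.48  1.22 -1.37  1.69  0.31  1.44  2.94]
  IK err 0.25 25.5 [ 1.5   1.27 -1.37  1.72  0.37  1.41  2.94]
  IK err 0.5 25.6 [ 1.51  1.32 -1.37  1.74  0.43  1.38  2.94]
  IK err 0.75 25.6 [ 1.52  1.37 -1.37  1.76  0.49  1.35  2.94]
  IK err 1.0 25.5 [ 1.53  1.42 -1.37  1.77  0.55  1.33  2.94]
  q [ 1.53  1.42 -1.37  1.77  0.55  1.33  2.94]
  elbow [  10. -487.  447.] [ -14. -513.  343.]
```

Emit:
play_rows(plan=[[-0.1,0,0.1,-0.0069,-0.0191,-0.05],[-0.2,0,0.12,-0.0069,-0.0191,-0.05],[-0.21,0,0.12,-0.0069,-0.0191,-0.05],[0,-0.2,0,-0.0069,-0.0191,-0.05],[0,-0.32,0,-0.0069,-0.0191,-0.05]])

```text
time_s: 22.9
eef_pos: [602.2, 88.1, 195.1]
ee_rot: [-0.348, 0.118, 0.929, 0.046]
ft_force: [1.4, -0.2, 0.4]
opening: 85.5
finger_force: 0.0
```

Emit:
play_rows(plan=[[0,-0.33,0,-0.0069,-0.0191,-0.05],[0,-0.33,0,-0.0069,-0.0191,-0.05],[0,-0.33,0,-0.0069,-0.0191,-0.05],[0,-0.33,0,-0.0069,-0.0191,-0.05],[0,-0.33,0,-0.0069,-0.0191,-0.05]])

```text
time_s: 23.32
eef_pos: [603.6, -117.1, 193.2]
ee_rot: [-0.32, 0.185, 0.927, 0.062]
ft_force: [0.6, -0.1, 0.2]
opening: 85.5
finger_force: 0.0
```

Emit:
play_rows(plan=[[0,-0.33,0,-0.0069,-0.0191,-0.05],[0,-0.33,0,-0.0069,-0.0191,-0.05],[0,-0.33,-0.1,-0.0069,-0.0191,-0.05],[0,-0.33,-0.1,-0.0069,-0.0191,-0.05],[0,-0.33,-0.1,-0.0069,-0.0191,-0.05]])

```text
time_s: 23.73
eef_pos: [603.9, -315.1, 156.8]
ee_rot: [-0.29, 0.247, 0.921, 0.079]
ft_force: [0.7, 0.7, 0.2]
opening: 85.4
finger_force: 0.0
```

Emit:
play_rows(plan=[[0,0,-0.08,0,0,0],[0,0,0,0,0,0],[0,0,0,0,0,0]])

```text
time_s: 23.98
eef_pos: [603.7, -312.7, 146.5]
ee_rot: [-0.292, 0.246, 0.921, 0.08]
ft_force: [0.2, 1.0, -0.0]
opening: 85.3
finger_force: 0.0
```

```bash
python3 - <<'E'
from plan import *
from h import *
T,R0,q=cur(); print(T,q.round(2))
leg(T,R0,np.array([606.,-319.6,12.]),toolR(-30.1,35,1))
c=cap('wrist'); i=c['pixels'].copy(); t=cap('scene')['pixels']
cv2.circle(i,tuple(int(round(float(v))) for v in proj(c,(603.4,-318.1,28))),4,(0,0,255),1)
cv2.imwrite('pics/w8.png',np.hstack([cv2.resize(i,(400,300)),cv2.resize(t[100:250,200:400],(400,300),interpolation=cv2.INTER_CUBIC)]))
E
```

```text
[ 603.72156125 -312.67210933  146.51570309] [ 0.46  0.92 -0.04  0.98 -0.03  1.85  1.47]
 shift [ 0.019 -0.058 -1.121] turn [-0.009 -0.003 -0.002] rows>= 3.2
```

View pics/w8.png

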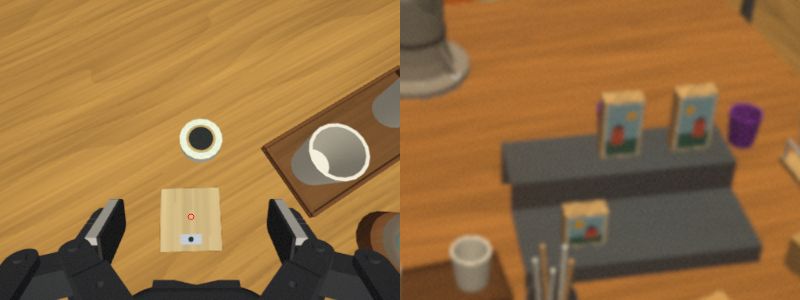

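Wrist view: the picture-down block is centred on the mark at (191,216), between the fingers. Scene view: the tall and small blocks stand correctly on their tiers. Descending.

Emit:
play_rows(plan=[[0.019,-0.058,-0.2,-0.009,0,0],[0,0,-0.32,0,0,0],[0,0,-0.32,0,0,0],[0,0,-0.25,0,0,0],[0,0,-0.03,0,0,0]])

```text
time_s: 24.5
eef_pos: [604.1, -316.6, 7.7]
ee_rot: [-0.294, 0.245, 0.92, 0.078]
ft_force: [-0.8, 0.2, 0.3]
opening: 85.3
finger_force: 0.0
```

Emit:
play_rows(plan=[[0,0,0,0,0,0],[0,0,0,0,0,0],[0,0,0,0,0,0],[0,0,0,0,0,0],[0,0,0,0,0,0]], hand=1)

```text
time_s: 24.92
eef_pos: [607.9, -321.2, 15.8]
ee_rot: [-0.288, 0.248, 0.922, 0.076]
ft_force: [1.6, -1.1, 3.4]
opening: 63.3
finger_force: 78.5
```

Emit:
play_rows(plan=[[0,0,0,0,0,0],[0,0,0,0,0,0],[0,0,0,0,0,0]])

```text
time_s: 25.17
eef_pos: [607.9, -321.2, 15.8]
ee_rot: [-0.288, 0.248, 0.922, 0.076]
ft_force: [2.7, -1.1, 6.1]
opening: 63.4
finger_force: 78.8
```

```bash
python3 - <<'E'
from plan import *
T,R0,q=cur(); np.savez('g3.npz',T=T,r=R0.as_quat()); print(T,q.round(2))
Mt=standR(-90)*blockR(-30.1,-1).inv(); Tf=np.array([440.,-210,33])+Mt.apply(T-[603.4,-318.1,14])
mid=R.from_euler('z',-59.9,degrees=True)*R0
A=T+[0,0,108]; up=Tf+[0,0,110]; print('Tf',Tf)
leg(A,R0,up,mid); leg(up,mid,up,Mt*R0)
E
```

```text
[ 607.86184838 -321.1937697    15.78296118] [ 0.46  1.05 -0.04  1.01 -0.01  1.68  1.48]
Tf [ 439.56108562 -208.21703882   38.41173319]
 shift [-1.403  0.941  0.205] turn [-0.     0.    -1.997] rows>= 8.4
 shift [0. 0. 0.] turn [-3.  0.  0.] rows>= 12.6
```

Emit:
play_rows(plan=[[0,0,0.12,0,0,0],[0,0,0.3,0,0,0],[0,0,0.3,0,0,0],[0,0,0.18,0,0,0],[0,0,0,0,0,0]])

```text
time_s: 25.58
eef_pos: [608.6, -322.1, 128.5]
ee_rot: [-0.285, 0.248, 0.923, 0.076]
ft_force: [-0.0, -1.2, 0.5]
opening: 63.4
finger_force: 77.9
```

Emit:
play_rows(plan=[[-0.14,0.094,0.02,0,0,-0.2],[-0.14,0.094,0.02,0,0,-0.2],[-0.14,0.094,0.02,0,0,-0.2],[-0.14,0.094,0.02,0,0,-0.2],[-0.14,0.094,0.02,0,0,-0.2]])

```text
time_s: 26.0
eef_pos: [521.1, -263.8, 133.1]
ee_rot: [-0.26, 0.48, 0.824, 0.149]
ft_force: [-0.2, -0.7, -1.4]
opening: 63.6
finger_force: 78.0
```

Emit:
play_rows(plan=[[-0.14,0.094,0.02,0,0,-0.2],[-0.14,0.094,0.02,0,0,-0.2],[-0.14,0.094,0.02,0,0,-0.2],[-0.14,0.094,0.02,0,0,-0.2],[-0.14,0.094,0.02,0,0,-0.2]])

```text
time_s: 26.42
eef_pos: [436.9, -207.5, 145.3]
ee_rot: [-0.212, 0.677, 0.672, 0.212]
ft_force: [-0.2, -0.5, -0.5]
opening: 63.5
finger_force: 78.0
```

Emit:
play_rows(plan=[[0,0,0,-0.23,0,0],[0,0,0,-0.23,0,0],[0,0,0,-0.23,0,0],[0,0,0,-0.23,0,0],[0,0,0,-0.23,0,0]])

```text
time_s: 26.83
eef_pos: [438.2, -208.2, 146.4]
ee_rot: [-0.0, 0.708, 0.706, 0.001]
ft_force: [-0.8, -0.1, -0.9]
opening: 63.4
finger_force: 77.8
```

```bash
python3 - <<'E'
from plan import *
T,R0,q=cur(); g=np.load('g3.npz'); print(T,q.round(2))
Mt=standR(-90)*blockR(-30.1,-1).inv(); Rf=Mt*R.from_quat(g['r'])
leg(T,R0,np.array([439.6,-208.2,148.4]),Rf)
E
```

```text
[ 438.24645573 -208.23306084  146.37807072] [ 0.25  0.21  0.12  2.03 -0.03  0.91  0.38]
 shift [0.011 0.    0.017] turn [-1.847  0.008  0.002] rows>= 7.7
```

Emit:
play_rows(plan=[[0,0,0,-0.23,0,0],[0,0,0,-0.23,0,0],[0,0,0,-0.23,0,0],[0,0,0,-0.23,0,0],[0,0,0,-0.23,0,0]])

```text
time_s: 27.25
eef_pos: [437.9, -207.9, 146.2]
ee_rot: [0.202, 0.679, 0.676, -0.202]
ft_force: [-0.7, 0.6, -1.7]
opening: 63.5
finger_force: 77.8
```

Emit:
play_rows(plan=[[0,0,0,-0.23,0,0],[0,0,0,-0.23,0,0],[0,0,0,-0.23,0,0],[0,0,0,0,0,0],[0,0,0,0,0,0]])

```text
time_s: 27.67
eef_pos: [437.3, -207.0, 143.8]
ee_rot: [0.316, 0.632, 0.632, -0.32]
ft_force: [-0.5, -1.0, -0.4]
opening: 63.3
finger_force: 77.9
```

```bash
python3 - <<'E'
from plan import *
T,R0,q=cur(); g=np.load('g3.npz'); print(T,q.round(2))
Mt=standR(-90)*blockR(-30.1,-1).inv(); Rf=Mt*R.from_quat(g['r'])
leg(T,R0,np.array([439.6,-208.2,38.4]),Rf)
E
```

```text
[ 437.32933177 -206.95171743  143.80168047] [-0.34  0.37  0.13  2.22  1.    1.11 -0.94]
 shift [ 0.019 -0.01  -0.878] turn [-0.062 -0.008  0.001] rows>= 2.5
```

Emit:
play_rows(plan=[[0.019,-0.01,-0.2,-0.062,-0.008,0],[0,0,-0.28,0,0,0],[0,0,-0.25,0,0,0],[0,0,-0.11,0,0,0],[0,0,0,0,0,0]])

```text
time_s: 28.08
eef_pos: [438.8, -210.6, 43.0]
ee_rot: [0.327, 0.629, 0.624, -0.329]
ft_force: [0.1, 0.1, 0.1]
opening: 63.3
finger_force: 77.9
```

Emit:
play_rows(plan=[[0,0,0,0,0,0],[0,0,-0.01,0,0,0],[0,0,0,0,0,0],[0,0,0,0,0,0]])

```text
time_s: 28.42
eef_pos: [440.6, -209.3, 44.0]
ee_rot: [0.329, 0.629, 0.623, -0.328]
ft_force: [0.0, -0.6, -0.4]
opening: 63.1
finger_force: 77.9
```

Emit:
play_rows(plan=[[0,0,-0.015,0,0,0],[0,0,0,0,0,0],[0,0,0,0,0,0]])

```text
time_s: 28.67
eef_pos: [440.1, -208.9, 41.2]
ee_rot: [0.329, 0.628, 0.624, -0.328]
ft_force: [-0.0, 0.2, -0.6]
opening: 63.6
finger_force: 77.9
```

Emit:
play_rows(plan=[[0,0,-0.015,0,0,0],[0,0,0,0,0,0],[0,0,0,0,0,0]])

```text
time_s: 28.92
eef_pos: [439.9, -209.0, 39.1]
ee_rot: [0.329, 0.628, 0.624, -0.329]
ft_force: [1.0, 0.3, -0.6]
opening: 63.3
finger_force: 77.9
```

Emit:
play_rows(plan=[[0,0,-0.008,0,0,0],[0,0,0,0,0,0],[0,0,0,0,0,0]])

```text
time_s: 29.17
eef_pos: [440.0, -209.0, 38.2]
ee_rot: [0.329, 0.628, 0.624, -0.329]
ft_force: [0.7, -0.5, -0.9]
opening: 63.9
finger_force: 77.9
```

Emit:
play_rows(plan=[[0,0,-0.008,0,0,0],[0,0,0,0,0,0],[0,0,0,0,0,0]])

```text
time_s: 29.42
eef_pos: [440.0, -209.0, 37.2]
ee_rot: [0.329, 0.628, 0.624, -0.329]
ft_force: [0.4, 0.0, -0.6]
opening: 63.6
finger_force: 77.9
```

Emit:
play_rows(plan=[[0,0,-0.01,0,0,0],[0,0,0,0,0,0],[0,0,0,0,0,0]])

```text
time_s: 29.67
eef_pos: [440.0, -209.2, 36.7]
ee_rot: [0.329, 0.628, 0.624, -0.329]
ft_force: [-0.6, 2.4, 4.8]
opening: 63.4
finger_force: 78.3
```

Emit:
play_rows(plan=[[0,0,-0.01,0,0,0],[0,0,0,0,0,0],[0,0,0,0,0,0]])

```text
time_s: 29.92
eef_pos: [440.0, -209.3, 36.7]
ee_rot: [0.33, 0.628, 0.623, -0.33]
ft_force: [-3.0, 6.5, 13.0]
opening: 63.5
finger_force: 79.2
```

Emit:
play_rows(plan=[[0,0,0.005,0,0,0],[0,0,0,0,0,0],[0,0,0,0,0,0],[0,0,0,0,0,0]], hand=-1)

```text
time_s: 30.25
eef_pos: [439.9, -209.1, 35.3]
ee_rot: [0.329, 0.628, 0.624, -0.329]
ft_force: [0.8, -0.3, 0.3]
opening: 85.6
finger_force: 0.0
```

Emit:
play_rows(plan=[[0,0.06,0.042,0,0,0],[0,0.14,0.1,0,0,0],[0,0.2,0.14,0,0,0],[0,0.2,0.25,0,0,0],[0,0.05,0.3,0,0,0]])

```text
time_s: 30.67
eef_pos: [440.5, -126.6, 134.9]
ee_rot: [0.328, 0.626, 0.627, -0.328]
ft_force: [0.9, 0.7, -0.2]
opening: 85.3
finger_force: 0.0
```

```bash
python3 - <<'E'
from plan import *
from h import *
T,R0,q=cur(); print(T,q.round(2)); print(R0.as_matrix().round(2))
c=cap('top'); t=c['pixels']
u,v=proj(c,(440,-210,66)); print(u,v)
w=cap('wrist')['pixels']
cv2.imwrite('pics/w9.png',np.hstack([cv2.resize(w,(400,300)),cv2.resize(t[int(v)-30:int(v)+30,int(u)-40:int(u)+40],(400,300),interpolation=cv2.INTER_CUBIC)])); print(int(u)-40,int(v)-30)
E
```

```text
[ 440.53946044 -126.55310434  134.89334132] [-0.46  0.43  0.06  2.18  0.91  1.22 -1.04]
[[-0.    1.    0.  ]
 [ 0.57  0.   -0.82]
 [-0.82 -0.   -0.57]]
330.264638907532 237.52041759951777
290 207
```

View pics/w9.png

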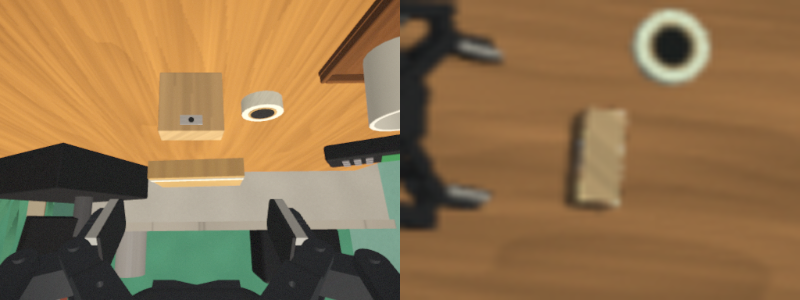

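```bash
python3 - <<'E'
from plan import *
from h import px
c=dict(np.load('top.npz'))
P=np.array([px(c,290+(a-400+.5)/5-.5,207+(b+.5)/5-.5,66) for a,b in((585,108),(628,112),(622,207),(578,203))]); print(P.tolist(),P.mean(0))
e=(P[0]+P[1]-P[2]-P[3])/2; print('long edge yaw',np.degrees(np.arctan2(e[1],e[0])))
T,R0,q=cur(); C=P.mean(0)
d=R.from_matrix([[0,1,0],[1,0,0],[0,0,-1.]])   # tool y=+X, down
Rg=R.from_euler('z',-90,degrees=True)*d; G=np.array([C[0],C[1],40.]);A=G+[0,0,80]
U=np.array([T[0],-150,200.])
leg(T,R0,U,d); leg(U,d,A,Rg)
q=path(q,T,R0,U,d); q=path(q,U,d,A,Rg); q=path(q,A,Rg,G,Rg,n=4)
Rf=R.from_euler('z',83,degrees=True)*Rg; F=np.array([610.8,259.4,75.]); q=path(q,A+[0,0,80],Rg,F+[0,0,120],Rf); path(q,F+[0,0,120],Rf,F,Rf,n=4)
E
```

```text
[[470.7, -195.0, 66.0], [471.3, -224.8, 66.0], [405.6, -225.4, 66.0], [405.0, -195.2, 66.0]] [ 438.15 -210.1    66.  ]
long edge yaw 0.3488284419989596
 shift [ 0.    -0.181  0.509] turn [1.84  0.019 0.013] rows>= 7.7
 shift [-0.041 -0.501 -0.667] turn [ 0.  0. -3.] rows>= 12.6
  q [ 0.1   0.11  0.18  2.01 -0.02  1.02  0.28]
  q [ 0.03  0.26  0.4   2.05 -0.13  0.86 -1.06]
  q [ 0.08  0.39  0.36  2.1  -0.21  0.68 -0.99]
  q [-0.4   0.46 -0.1   1.56  0.05  1.13 -0.63]
  q [-0.4   0.58 -0.09  1.65  0.06  0.91 -0.64]
```

The last block stands upright on the counter at (438,-210), with its back and hanger towards +y as planned. Now I'll regrasp it from above across its thickness.

Emit:
play_rows(plan=[[0,0,0.1,0.23,0.0024,0.0016],[0,0,0.1,0.23,0.0024,0.0016],[0,0,0.1,0.23,0.0024,0.0016],[0,-0.04,0.1,0.23,0.0024,0.0016],[0,-0.04,0.1,0.23,0.0024,0.0016]])

```text
time_s: 31.18
eef_pos: [440.2, -140.0, 196.4]
ee_rot: [0.125, 0.695, 0.697, -0.127]
ft_force: [0.3, -0.1, -0.2]
opening: 85.4
finger_force: 0.0
```

Emit:
play_rows(plan=[[0,-0.04,0,0.23,0.0024,0.0016],[0,-0.04,0,0.23,0.0024,0.0016],[0,-0.02,0,0.23,0.0024,0.0016],[0,-0.04,0,0,0,-0.23],[0,-0.04,0,0,0,-0.23]])

```text
time_s: 31.6
eef_pos: [438.9, -164.8, 195.1]
ee_rot: [-0.002, 0.789, 0.614, -0.004]
ft_force: [-0.4, 0.4, 0.2]
opening: 85.0
finger_force: 0.0
```

Emit:
play_rows(plan=[[0,-0.04,0,0,0,-0.23],[0,-0.04,0,0,0,-0.23],[0,-0.04,0,0,0,-0.23],[0,-0.04,0,0,0,-0.23],[0,-0.04,0,0,0,-0.23]])

```text
time_s: 32.02
eef_pos: [439.2, -186.3, 194.6]
ee_rot: [-0.004, 0.935, 0.355, -0.004]
ft_force: [0.5, 0.1, 0.0]
opening: 85.5
finger_force: 0.0
```

Emit:
play_rows(plan=[[0,-0.04,0,0,0,-0.23],[0,-0.04,0,0,0,-0.23],[0,-0.04,0,0,0,-0.23],[0,-0.04,0,0,0,-0.23],[0,-0.04,0,0,0,-0.23]])

```text
time_s: 32.43
eef_pos: [439.2, -210.2, 194.6]
ee_rot: [-0.004, 0.998, 0.062, -0.003]
ft_force: [-0.1, 0.5, -0.0]
opening: 85.5
finger_force: 0.0
```

Emit:
play_rows(plan=[[0,0,0,0,0,-0.23],[0,0,0,0,0,0],[0,0,0,0,0,0]])

```text
time_s: 32.68
eef_pos: [439.5, -209.9, 194.7]
ee_rot: [-0.004, 1.0, 0.006, -0.003]
ft_force: [0.9, 0.5, 0.4]
opening: 85.2
finger_force: 0.0
```

```bash
python3 - <<'E'
from plan import *
T,R0,q=cur(); print(T,q.round(2))
d=R.from_matrix([[0,1,0],[1,0,0],[0,0,-1.]]);Rg=R.from_euler('z',-90,degrees=True)*d
leg(T,R0,np.array([438.5,-210,40.]),Rg)
E
```

```text
[ 439.45948715 -209.93816444  194.7408746 ] [ 0.03  0.16  0.38  1.97 -0.08  1.03 -1.12]
 shift [-8.00e-03 -1.00e-03 -1.29e+00] turn [-0.016 -0.01  -0.025] rows>= 3.7
```

Emit:
play_rows(plan=[[-0.008,0,-0.2,-0.016,-0.01,-0.025],[0,0,-0.32,0,0,0],[0,0,-0.32,0,0,0],[0,0,-0.3,0,0,0],[0,0,-0.15,0,0,0]])

```text
time_s: 33.1
eef_pos: [436.2, -208.6, 36.6]
ee_rot: [-0.001, 1.0, 0.0, -0.003]
ft_force: [-0.2, 0.3, -0.4]
opening: 85.7
finger_force: 0.0
```

Emit:
play_rows(plan=[[0,0,0,0,0,0],[0,0,0,0,0,0],[0,0,0,0,0,0],[0,0,0,0,0,0],[0,0,0,0,0,0]], hand=1, grip_force=50)

```text
time_s: 33.52
eef_pos: [440.6, -210.7, 42.3]
ee_rot: [0.001, 1.0, -0.001, 0.002]
ft_force: [1.7, 0.6, 2.2]
opening: 27.6
finger_force: 49.3
```

Emit:
play_rows(plan=[[0,0,0,0,0,0],[0,0,0,0,0,0],[0,0,0,0,0,0],[0,0,0,0,0,0],[0,0,0,0,0,0]])

```text
time_s: 33.93
eef_pos: [440.6, -210.7, 42.3]
ee_rot: [0.001, 1.0, -0.001, 0.002]
ft_force: [0.0, 1.2, 7.2]
opening: 27.7
finger_force: 49.9
```

```bash
python3 - <<'E'
from plan import *
T,R0,q=cur(); print(T,q.round(2)); np.savez('g4.npz',T=T,r=R0.as_quat())
Rf=R.from_euler('z',83,degrees=True)*R0
leg(T+[0,0,160],R0,np.array([610.8,259.4,T[2]+160.]),Rf)
E
```

```text
[ 440.64298328 -210.71467404   42.27321954] [ 0.08  0.39  0.33  2.11 -0.2   0.67 -1.03]
 shift [1.418 3.918 0.   ] turn [ 0.    -0.     2.767] rows>= 12.0
```

Emit:
play_rows(plan=[[0,0,0.13,0,0,0],[0,0,0.3,0,0,0],[0,0,0.3,0,0,0],[0,0,0.3,0,0,0],[0,0,0.3,0,0,0]])

```text
time_s: 34.35
eef_pos: [438.6, -210.2, 202.3]
ee_rot: [0.0, 1.0, -0.001, 0.001]
ft_force: [1.7, 0.2, -1.5]
opening: 27.4
finger_force: 49.2
```

Emit:
play_rows(plan=[[0.101,0.2,0,0,0,0.1976],[0.101,0.28,0,0,0,0.1976],[0.101,0.28,0,0,0,0.1976],[0.101,0.28,0,0,0,0.1976],[0.101,0.28,0,0,0,0.1976]])

```text
time_s: 34.77
eef_pos: [499.9, -50.3, 201.0]
ee_rot: [0.0, 0.966, 0.257, 0.001]
ft_force: [0.9, -1.6, -0.5]
opening: 27.2
finger_force: 49.3
```

Emit:
play_rows(plan=[[0.101,0.28,0,0,0,0.1976],[0.101,0.28,0,0,0,0.1976],[0.101,0.28,0,0,0,0.1976],[0.101,0.28,0,0,0,0.1976],[0.101,0.28,0,0,0,0.1976]])

```text
time_s: 35.18
eef_pos: [560.4, 117.8, 200.8]
ee_rot: [0.0, 0.869, 0.496, 0.001]
ft_force: [1.0, 0.4, -0.5]
opening: 27.4
finger_force: 49.3
```

Emit:
play_rows(plan=[[0.101,0.28,0,0,0,0.1976],[0.101,0.28,0,0,0,0.1976],[0.101,0.28,0,0,0,0.1976],[0.101,0.28,0,0,0,0.1976],[0,0.08,0,0,0,0]])

```text
time_s: 35.6
eef_pos: [609.0, 267.7, 200.4]
ee_rot: [-0.002, 0.747, 0.665, 0.003]
ft_force: [-1.2, 2.2, -0.1]
opening: 27.1
finger_force: 49.4
```

Emit:
play_rows(plan=[[0,0,0,0,0,0],[0,0,0,0,0,0],[0,0,0,0,0,0]])

```text
time_s: 35.85
eef_pos: [608.8, 257.5, 200.2]
ee_rot: [0.001, 0.751, 0.66, -0.0]
ft_force: [-0.7, -0.9, -0.6]
opening: 27.3
finger_force: 49.4
```

```bash
python3 - <<'E'
from plan import *
T,R0,q=cur(); print(T,q.round(2)); g=np.load('g4.npz')
leg(T,R0,np.array([610.8,259.4,77.3]),R.from_euler('z',83,degrees=True)*R.from_quat(g['r']))
E
```

```text
[608.78977341 257.46586808 200.18316422] [-0.42  0.45 -0.07  1.55  0.03  1.14 -0.62]
 shift [ 0.017  0.016 -1.024] turn [ 0.011 -0.002  0.007] rows>= 2.9
```

Emit:
play_rows(plan=[[0.017,0.016,-0.2,0.011,0,0.007],[0,0,-0.3,0,0,0],[0,0,-0.3,0,0,0],[0,0,-0.18,0,0,0],[0,0,0,0,0,0]])

```text
time_s: 36.27
eef_pos: [609.1, 258.0, 79.0]
ee_rot: [-0.002, 0.75, 0.662, -0.001]
ft_force: [0.3, 0.2, -0.3]
opening: 27.4
finger_force: 50.6
```

Emit:
play_rows(plan=[[0,0,0,0,0,0],[0,0,-0.015,0,0,0],[0,0,0,0,0,0],[0,0,0,0,0,0]])

```text
time_s: 36.6
eef_pos: [611.5, 262.0, 82.2]
ee_rot: [-0.002, 0.749, 0.663, 0.003]
ft_force: [-0.5, 0.0, -0.6]
opening: 27.2
finger_force: 50.6
```

Emit:
play_rows(plan=[[0,0,-0.01,0,0,0],[0,0,0,0,0,0],[0,0,0,0,0,0]])

```text
time_s: 36.85
eef_pos: [610.8, 262.2, 79.7]
ee_rot: [-0.002, 0.749, 0.663, 0.003]
ft_force: [0.9, 0.2, -0.6]
opening: 27.3
finger_force: 50.6
```

Emit:
play_rows(plan=[[0,0,-0.008,0,0,0],[0,0,0,0,0,0],[0,0,0,0,0,0]])

```text
time_s: 37.1
eef_pos: [610.6, 262.1, 78.4]
ee_rot: [-0.002, 0.749, 0.663, 0.002]
ft_force: [-0.2, -0.4, -0.1]
opening: 27.2
finger_force: 50.6
```

Emit:
play_rows(plan=[[0,0,-0.01,0,0,0],[0,0,0,0,0,0],[0,0,0,0,0,0]])

```text
time_s: 37.35
eef_pos: [610.7, 262.1, 77.2]
ee_rot: [-0.002, 0.749, 0.663, 0.002]
ft_force: [0.8, -0.3, -0.7]
opening: 27.5
finger_force: 50.6
```

Emit:
play_rows(plan=[[0,0,-0.008,0,0,0],[0,0,0,0,0,0],[0,0,0,0,0,0]])

```text
time_s: 37.6
eef_pos: [610.8, 262.2, 76.6]
ee_rot: [-0.002, 0.749, 0.663, 0.003]
ft_force: [-1.4, 0.2, 1.1]
opening: 27.2
finger_force: 51.0
```

Emit:
play_rows(plan=[[0,0,-0.008,0,0,0],[0,0,0,0,0,0],[0,0,0,0,0,0]])

```text
time_s: 37.85
eef_pos: [610.9, 262.3, 76.5]
ee_rot: [-0.002, 0.749, 0.663, 0.003]
ft_force: [-2.4, -0.4, 6.7]
opening: 27.0
finger_force: 51.6
```

Emit:
play_rows(plan=[[0,0,0,0,0,0],[0,0,0,0,0,0],[0,0,0,0,0,0],[0,0,0,0,0,0],[0,0,0.03,0,0,0]], hand=-1)

```text
time_s: 38.27
eef_pos: [610.0, 261.8, 78.1]
ee_rot: [-0.003, 0.749, 0.663, 0.002]
ft_force: [-1.5, -0.7, 0.6]
opening: 84.5
finger_force: 0.0
```

Emit:
play_rows(plan=[[0,0,0.1,0,0,0],[0,0,0.3,0,0,0],[0,0,0.34,0,0,0],[0,0,0.34,0,0,0],[0,0,0.34,0,0,0]])

```text
time_s: 38.68
eef_pos: [610.6, 262.0, 252.5]
ee_rot: [-0.002, 0.749, 0.663, 0.003]
ft_force: [0.5, -0.3, 0.1]
opening: 85.0
finger_force: 0.0
```

Emit:
play_rows(plan=[[0,-0.34,0,0,0,0],[0,-0.34,0,0,0,0],[0,-0.34,0,0,0,0],[0,-0.34,0,0,0,0],[0,-0.34,0,0,0,0]])

```text
time_s: 39.1
eef_pos: [610.6, 56.3, 250.9]
ee_rot: [-0.002, 0.749, 0.663, 0.003]
ft_force: [-0.1, -0.3, -0.1]
opening: 85.1
finger_force: 0.0
```

Emit:
play_rows(plan=[[0,-0.34,0,0,0,0],[0,-0.34,0,0,0,0],[0,-0.34,0,0,0,0],[0,-0.34,0,0,0,0],[0,-0.2,0,0,0,0]])

```text
time_s: 39.52
eef_pos: [609.9, -135.6, 250.9]
ee_rot: [-0.001, 0.751, 0.661, 0.002]
ft_force: [-0.3, -1.4, -0.1]
opening: 85.6
finger_force: 0.0
```

Emit:
play_rows(plan=[[0,0,0,0,0,0],[0,0,0,0,0,0],[0,0,0,0,0,0],[0,0,0,0,0,0],[0,0,0,0,0,0]])

```text
time_s: 39.93
eef_pos: [611.1, -126.8, 249.6]
ee_rot: [-0.003, 0.748, 0.664, 0.003]
ft_force: [0.0, 0.6, 0.5]
opening: 85.1
finger_force: 0.0
```

```bash
python3 - <<'E'
from h import *
c=cap('scene')['pixels'];t=cap('top')['pixels']
cv2.imwrite('pics/f.png',np.vstack([cv2.resize(c[100:250,180:400],(560,380),interpolation=cv2.INTER_CUBIC),cv2.resize(t[140:240,140:395],(560,220),interpolation=cv2.INTER_CUBIC)]))
E
```

```text
(no output)
```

View pics/f.png

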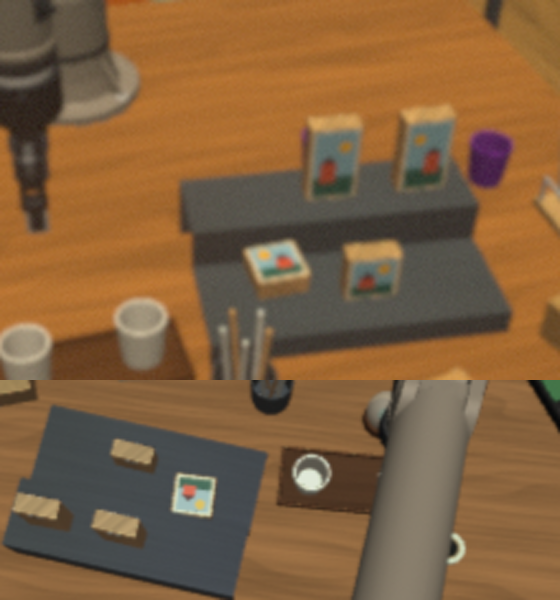

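The small block on the lower tier has been knocked onto its back, at about (277,265) in the scene view. It lies picture up with its foot towards the customers. Everything else stands well. My picture views are used up, so I'll measure this block with image code.

```bash
cat > seg.py <<'E'
from h import *
def blocks(z,cam='top',lo=(560,60),hi=(700,420),amin=60):
    "bright blobs inside the lower-tier area of the top view, corners put at height z"
    c=cap(cam); g=c['pixels'].max(2)
    m=np.zeros(g.shape,np.uint8); poly=np.array([proj(c,(*P,35)) for P in((555,60),(640,55),(686,410),(592,412))],int)
    cv2.fillPoly(m,[poly],255); b=((g>105)&(m>0)).astype(np.uint8)
    for k in cv2.findContours(b,cv2.RETR_EXTERNAL,cv2.CHAIN_APPROX_NONE)[0]:
        if cv2.contourArea(k)<amin: continue
        r=cv2.boxPoints(cv2.minAreaRect(k)); P=np.array([px(c,*q,z) for q in r])
        e=[P[i+1]-P[i] for i in(0,1)]
        print('area',cv2.contourArea(k),'ctr',P.mean(0).round(1),'edges',[np.linalg.norm(v).round(1) for v in e],'dirs',[np.degrees(np.arctan2(v[1],v[0])).round(1) for v in e])
E
python3 - <<'E'
from seg import *
print(status.state()['time_s']); blocks(63)
c=dict(np.load('top.npz'));p=c['pixels'];u,v=map(int,proj(c,(595,165,63)));
np.set_printoptions(linewidth=200); print(u,v); print(p[v-14:v+16:2,u-16:u+18:2].max(2))
E
```

```text
40.0333
area 163.5 ctr [575.8 160.8  63. ] edges [np.float64(36.8), np.float64(68.8)] dirs [np.float64(-1.9), np.float64(-93.2)]
area 133.5 ctr [620.6 268.5  63. ] edges [np.float64(30.1), np.float64(68.0)] dirs [np.float64(-5.5), np.float64(-98.0)]
227 182
[[ 79  79  79  78  78  78  77  77  77  76  76  76  75  76  88 103 128]
 [ 78  79  78  79  79  79  79  78  78  77  76  77  76  76  77  76  75]
 [ 76  80  80  79  78  78  79  79  79  80  79  78  77  77  76  76  76]
 [ 70  78  79  79  80  80  80  80  79  79  78  78  79  78  77  78  76]
 [ 70  78  78  78  78  79  79  79  80  80  80  78  79  78  77  78  78]
 [ 69  78  78  78  79  80  80  79  79  79  79  78  79  79  79  78  78]
 [ 75  77  77  77  77  79  79  79  79  80  80  80  79  78  79  79  79]
 [ 76  78  79  79  82 154 124 100  94  85  79  78  79  79  79  79  80]
 [ 79  79  78  78 113 196 149 155 178 184 195 186 168 139  80  79  78]
 [ 79  78  79  79 135 176 111 111 112 113 114 119 133 184  78  78  78]
 [ 78  79  79  79 143 169 159 202 197 127 112 112 128 176  77  79  79]
 [ 79  79  80  79 150 198 191 218 217 172 181 175 182 162  77  78  78]
 [ 78  80  80  80 181 195 146 153 171 186 194 194 205 143  78  79  78]
 [ 77  77  77  81 199 196 187 128 178 193 195 195 204 118  79  79  78]
 [ 78  77  79  85 203 195 193 193 194 214 220 195 204  96  78  79  79]]
```

```bash
python3 - <<'E'
from h import *
np.set_printoptions(linewidth=250)
for cam in('top','scene'):
    c=cap(cam); p=c['pixels'].astype(int); u,v=map(int,proj(c,(570,160,60)))
    g=p.max(2); w=24 if cam=='top' else 26
    sub=g[v-w:v+w,u-w:u+w]; b=(sub>105).astype(np.uint8)
    n,l,st,ce=cv2.connectedComponentsWithStats(b,connectivity=4); i=l[w,w]
    k=max(cv2.findContours((l==i).astype(np.uint8),cv2.RETR_EXTERNAL,cv2.CHAIN_APPROX_NONE)[0],key=cv2.contourArea)
    h=cv2.convexHull(k); a=cv2.approxPolyDP(h,2.0,True)[:,0]+[u-w,v-w]; print(cam,(u,v),'area',cv2.contourArea(k),'poly',a.tolist(),'rect',cv2.minAreaRect(k))
    # ascii: Y sun, R red, G green, B sky, w white, o wood, . dark
    hsv=cv2.cvtColor(c['pixels'],cv2.COLOR_BGR2HSV)
    for y in range(v-w,v+w):
        s=''
        for x in range(u-w,u+w):
            H,S,V=map(int,hsv[y,x]); s+='.' if V<90 else 'R' if (H<8 or H>170) and S>90 else 'Y' if 20<H<32 and S>120 else 'G' if 50<H<95 and S>70 and V<150 else 'B' if 85<H<115 and S>25 else 'w' if S<60 else 'o'
        print(y,s)
    print('x0',u-w)
E
```

```text
top (228, 189) area 326.5 poly [[220, 182], [238, 185], [235, 202], [218, 199]] rect ((23.56999969482422, 27.010000228881836), (19.233304977416992, 18.80904197692871), 8.13010311126709)
165 .......................ooooooooooooooooooooooooo
166 ...........................ooooooooooooooooooooo
167 ................................oooooooooooooooo
168 ....................................wooooooooooo
169 ow.......................................ooooooo
170 ooooow.......................................woo
171 oooooow.........................................
172 ooooooo.........................................
173 oooooo..........................................
174 oooooo..........................................
175 oooooo..........................................
176 ooooo...........................................
177 ooooo...........................................
178 .oooo...........................................
179 ................................................
180 ................................................
181 ................................................
182 .........
[... 4110 characters left out ...]
......wwo
219 ................wwwww...............w.............ww
220 ......www........ww.............ww.ww...............
221 .....wooow......wwwwww.......w......................
222 .....ooooow.....wwwww.....w.........................
223 .....ooooo.....wwwwww..........................w....
224 .....ooooo......wwwww......w........................
225 .....ooooo......wwwwww..............................
226 .....ooooow.....wwwww..............................w
227 ..wwwooooow....wwwwww...............................
228 .wwwwooooow....wwwwwwoww............................
229 wwwwwooooow....wwwwooooow...........................
230 .wwwwooooow....wwwwooooow........w..................
x0 264
```

```bash
python3 - <<'E'
from h import *
t=dict(np.load('top.npz'));s=dict(np.load('scene.npz'))
Q=[(220,182),(238,185),(235,202),(218,199)]
for z in (55,63,75,90,118):
    P=np.array([px(t,*q,z) for q in Q]); e=P[0]+P[1]-P[2]-P[3]
    print(z,'ctr',P.mean(0).round(1),'edges',[np.linalg.norm(P[i]-P[(i+1)%4]).round(1) for i in range(4)],'foot dir',np.degrees(np.arctan2(e[1],e[0])).round(1),'scene',[tuple(np.round(proj(s,p),0).astype(int).tolist()) for p in P])
print('tray/low edge check', np.round(proj(t,(536,165,35)),1),np.round(proj(t,(536,165,90)),1))
E
```

```text
55 ctr [561.9 161.2  55. ] edges [np.float64(65.0), np.float64(62.3), np.float64(61.0), np.float64(61.9)] foot dir -1.1 scene [(303, 210), (283, 213), (278, 200), (296, 197)]
63 ctr [560.3 160.5  63. ] edges [np.float64(64.7), np.float64(62.0), np.float64(60.6), np.float64(61.6)] foot dir -1.1 scene [(303, 208), (282, 211), (277, 198), (296, 195)]
75 ctr [557.8 159.4  75. ] edges [np.float64(64.2), np.float64(61.4), np.float64(60.2), np.float64(61.1)] foot dir -1.1 scene [(302, 204), (282, 207), (277, 194), (295, 192)]
90 ctr [554.8 158.2  90. ] edges [np.float64(63.5), np.float64(60.9), np.float64(59.6), np.float64(60.5)] foot dir -1.1 scene [(302, 200), (282, 203), (277, 190), (295, 188)]
118 ctr [549.  155.9 118. ] edges [np.float64(62.3), np.float64(59.7), np.float64(58.3), np.float64(59.2)] foot dir -1.1 scene [(301, 192), (281, 195), (276, 182), (294, 180)]
tray/low edge check [226.1 200.1] [225.1 197. ]
```

The fallen block lies flat on the lower tier at (560,160), foot towards the customers. I'll pick it up tool-down and lay it on the counter at the tall block's old spot with its foot to the robot. Then I'll repeat the proven tilt-and-roll placement.

```bash
python3 - <<'E'
from plan import *
T,R0,q=cur(); print(T,q.round(2))
def dn(yaw):
    y=np.radians(yaw);v=np.array([np.cos(y),np.sin(y),0]);d=np.array([0,0,-1.]);return R.from_matrix(np.c_[np.cross(v,d),v,d])
Rg=dn(-92.5); G=np.array([560.,160.5,45]); A=np.array([560,160.5,200.])
leg(T,R0,A,Rg); q=path(q,T,R0,A,Rg); q=path(q,A,Rg,G,Rg,n=4); q=path(q,G,Rg,A,Rg,n=4)
rv=np.array([0,0,np.radians(170.5)]); B=np.array([450,-120,160.]); Rl=R.from_rotvec(rv)*Rg; L=np.array([450.,-120,10])
leg(A,Rg,B,Rl,rv); q=path(q,A,Rg,B,Rl,rv,n=20); q=path(q,B,Rl,L,Rl,n=4); q=path(q,L,Rl,L+[0,0,110],Rl,n=4)
Rt=toolR(-12,45,1); A2=np.array([454,-121,112.]); leg(L+[0,0,110],Rl,A2,Rt); q=path(q,L+[0,0,110],Rl,A2,Rt)
E
```

```text
[ 610.82606415 -128.43902788  249.41235368] [ 0.08  0.35  0.08  1.59 -0.04  1.21  0.05]
 shift [-0.424  2.408 -0.412] turn [-0.01   0.011 -2.853] rows>= 12.0
  q [-0.49  0.32  0.18  1.75 -0.06  1.08 -1.9 ]
  q [-0.47  0.5   0.16  1.87 -0.11  0.77 -1.87]
  q [-0.49  0.32  0.18  1.75 -0.06  1.08 -1.9 ]
 shift [-0.917 -2.338 -0.333] turn [0.    0.    5.683] rows>= 23.8
  q [ 0.19  0.15  0.    2.06 -0.    0.93  1.56]
  q [ 0.19  0.4   0.    2.16 -0.    0.58  1.56]
  q [ 0.19  0.21  0.    2.09 -0.    0.84  1.56]
 shift [ 0.033 -0.008 -0.067] turn [ 0.312  1.467 -0.   ] rows>= 6.3
  q [0.17 0.71 0.01 1.56 0.02 1.65 1.54]
```

Emit:
play_rows(plan=[[-0.03,0.17,0,0,0,-0.204],[-0.03,0.17,0,0,0,-0.204],[-0.03,0.17,0,0,0,-0.204],[-0.03,0.17,0,0,0,-0.204],[-0.03,0.17,0,0,0,-0.204]])

```text
time_s: 40.6
eef_pos: [592.5, -26.0, 249.4]
ee_rot: [-0.002, 0.898, 0.439, 0.003]
ft_force: [0.5, -0.0, 0.1]
opening: 85.3
finger_force: 0.0
```

Emit:
play_rows(plan=[[-0.03,0.17,0,0,0,-0.204],[-0.03,0.17,0,0,0,-0.204],[-0.03,0.17,0,0,0,-0.204],[-0.03,0.17,0,0,0,-0.204],[-0.03,0.17,0,0,0,-0.204]])

```text
time_s: 41.02
eef_pos: [574.4, 76.0, 249.5]
ee_rot: [-0.001, 0.982, 0.187, 0.003]
ft_force: [0.6, -0.5, 0.4]
opening: 85.5
finger_force: 0.0
```

Emit:
play_rows(plan=[[-0.03,0.17,0,0,0,-0.204],[-0.03,0.17,0,0,0,-0.204],[-0.03,0.17,0,0,0,-0.204],[-0.03,0.17,0,0,0,-0.204],[0,0,0,0,0,0]])

```text
time_s: 41.43
eef_pos: [558.9, 162.8, 249.3]
ee_rot: [-0.002, 1.0, -0.021, 0.003]
ft_force: [0.3, 0.9, -0.0]
opening: 84.9
finger_force: 0.0
```

Emit:
play_rows(plan=[[0,0,-0.2,0,0,0],[0,0,-0.3,0,0,0],[0,0,-0.3,0,0,0],[0,0,0,0,0,0],[0,0,0,0,0,0]])

```text
time_s: 41.85
eef_pos: [559.1, 155.7, 152.2]
ee_rot: [0.001, 1.0, -0.023, 0.001]
ft_force: [1.0, -0.3, 0.7]
opening: 85.3
finger_force: 0.0
```

```bash
python3 - <<'E'
from plan import *
from h import *
T,R0,q=cur(); print(T,q.round(2))
y=np.radians(-92.5);v=np.array([np.cos(y),np.sin(y),0]);d=np.array([0,0,-1.]);Rg=R.from_matrix(np.c_[np.cross(v,d),v,d])
leg(T,R0,np.array([560.,160.5,45]),Rg)
# wrist check of the block's top face
c=cap('wrist'); s=c['pixels'].max(2); b=((s>110)).astype(np.uint8)
u,w=map(int,proj(c,(560,160.5,63))); n,l,st,ce=cv2.connectedComponentsWithStats(b,connectivity=4); i=l[w,u]
k=max(cv2.findContours((l==i).astype(np.uint8),cv2.RETR_EXTERNAL,cv2.CHAIN_APPROX_NONE)[0],key=cv2.contourArea)
bx=cv2.boxPoints(cv2.minAreaRect(k)); P=np.array([px(c,*a,63) for a in bx]); print(cv2.contourArea(k),P.tolist(),P.mean(0))
E
```

```text
[559.13695049 155.65930674 152.15062652] [-0.47  0.36  0.16  1.81 -0.06  0.98 -1.91]
 shift [ 0.007  0.04  -0.893] turn [0.004 0.005 0.004] rows>= 2.6
128161.0 [[698.2, 303.3, 63.0], [683.9, -9.7, 63.0], [410.2, -67.5, 63.0], [431.6, 383.2, 63.0]] [555.975 152.325  63.   ]
```

Emit:
play_rows(plan=[[0.007,0.04,-0.15,0,0,0],[0,0,-0.25,0,0,0],[0,0,-0.25,0,0,0],[0,0,-0.2,0,0,0],[0,0,-0.03,0,0,0]])

```text
time_s: 42.32
eef_pos: [560.4, 161.0, 46.5]
ee_rot: [0.0, 1.0, -0.023, 0.002]
ft_force: [-1.2, 0.3, 0.1]
opening: 85.6
finger_force: 0.0
```

Emit:
play_rows(plan=[[0,0,0,0,0,0],[0,0,0,0,0,0],[0,0,0,0,0,0],[0,0,0,0,0,0],[0,0,0,0,0,0]], hand=1, grip_force=60)

```text
time_s: 42.73
eef_pos: [563.9, 162.0, 51.0]
ee_rot: [-0.001, 1.0, -0.023, 0.006]
ft_force: [-0.4, 0.2, 7.5]
opening: 63.3
finger_force: 66.3
```

Emit:
play_rows(plan=[[0,0,0,0,0,0],[0,0,0,0,0,0],[0,0,0,0,0,0]])

```text
time_s: 42.98
eef_pos: [563.9, 162.0, 51.0]
ee_rot: [-0.001, 1.0, -0.023, 0.006]
ft_force: [-0.7, 0.2, 7.3]
opening: 63.6
finger_force: 66.3
```

Emit:
play_rows(plan=[[0,0,0.14,0,0,0],[0,0,0.3,0,0,0],[0,0,0.3,0,0,0],[0,0,0.3,0,0,0],[0,0,0.2,0,0,0]])

```text
time_s: 43.4
eef_pos: [562.9, 161.7, 201.8]
ee_rot: [-0.001, 1.0, -0.023, 0.006]
ft_force: [1.4, -0.4, -1.7]
opening: 63.3
finger_force: 69.0
```

Emit:
play_rows(plan=[[-0.038,-0.094,0,0,0,0.2273],[-0.038,-0.094,0,0,0,0.2273],[-0.038,-0.094,0,0,0,0.2273],[-0.038,-0.094,0,0,0,0.2273],[-0.038,-0.094,0,0,0,0.2273]])

```text
time_s: 43.82
eef_pos: [538.5, 104.4, 198.0]
ee_rot: [-0.001, 0.962, 0.274, 0.004]
ft_force: [0.0, -0.3, -1.1]
opening: 63.3
finger_force: 69.0
```

Emit:
play_rows(plan=[[-0.038,-0.094,0,0,0,0.2273],[-0.038,-0.094,0,0,0,0.2273],[-0.038,-0.094,0,0,0,0.2273],[-0.038,-0.094,0,0,0,0.2273],[-0.038,-0.094,0,0,0,0.2273]])

```text
time_s: 44.23
eef_pos: [515.7, 47.9, 197.9]
ee_rot: [-0.002, 0.839, 0.544, 0.004]
ft_force: [0.7, 0.1, -0.3]
opening: 63.5
finger_force: 69.0
```

Emit:
play_rows(plan=[[-0.038,-0.094,0,0,0,0.2273],[-0.038,-0.094,0,0,0,0.2273],[-0.038,-0.094,0,0,0,0.2273],[-0.038,-0.094,0,0,0,0.2273],[-0.038,-0.094,0,0,0,0.2273]])

```text
time_s: 44.65
eef_pos: [492.9, -8.6, 197.8]
ee_rot: [-0.002, 0.643, 0.766, 0.003]
ft_force: [0.1, 0.1, -1.0]
opening: 63.6
finger_force: 69.0
```

Emit:
play_rows(plan=[[-0.038,-0.094,0,0,0,0.2273],[-0.038,-0.094,0,0,0,0.2273],[-0.038,-0.094,0,0,0,0.2273],[-0.038,-0.094,0,0,0,0.2273],[-0.038,-0.094,0,0,0,0.2273]])

```text
time_s: 45.07
eef_pos: [470.1, -65.0, 197.8]
ee_rot: [-0.002, 0.39, 0.921, 0.002]
ft_force: [-0.5, -0.1, 0.0]
opening: 63.5
finger_force: 69.0
```

Emit:
play_rows(plan=[[-0.038,-0.094,0,0,0,0.2273],[-0.038,-0.094,0,0,0,0.2273],[-0.038,-0.094,0,0,0,0.2273],[-0.038,-0.094,0,0,0,0.2273],[-0.038,-0.094,0,0,0,0.2273]])

```text
time_s: 45.48
eef_pos: [447.3, -121.4, 197.8]
ee_rot: [-0.002, 0.103, 0.995, 0.0]
ft_force: [-0.1, -1.2, -0.0]
opening: 63.7
finger_force: 69.0
```

Emit:
play_rows(plan=[[0,0,-0.2,0,0,0],[0,0,-0.3,0,0,0],[0,0,-0.3,0,0,0],[0,0,-0.2,0,0,0],[0,0,0,0,0,0]])

```text
time_s: 45.9
eef_pos: [443.6, -120.1, 73.4]
ee_rot: [-0.007, 0.106, 0.994, 0.001]
ft_force: [-1.2, 0.4, -1.1]
opening: 63.4
finger_force: 69.0
```

Emit:
play_rows(plan=[[0,0,0,0,0,0],[0,0,0,0,0,0]])

```text
time_s: 46.07
eef_pos: [448.9, -121.1, 78.5]
ee_rot: [-0.002, 0.106, 0.994, 0.0]
ft_force: [0.1, 0.2, -0.3]
opening: 63.5
finger_force: 69.0
```

Emit:
play_rows(plan=[[0,0,-0.2,0,0,0],[0,0,-0.2,0,0,0],[0,0,-0.07,0,0,0],[0,0,0,0,0,0],[0,0,0,0,0,0]])

```text
time_s: 46.48
eef_pos: [448.3, -121.0, 21.5]
ee_rot: [-0.002, 0.106, 0.994, 0.0]
ft_force: [0.6, -0.1, 0.0]
opening: 63.2
finger_force: 69.0
```

Emit:
play_rows(plan=[[0,0,-0.02,0,0,0],[0,0,-0.015,0,0,0],[0,0,0,0,0,0],[0,0,0,0,0,0]])

```text
time_s: 46.82
eef_pos: [448.5, -121.0, 17.0]
ee_rot: [-0.002, 0.106, 0.994, 0.0]
ft_force: [0.6, -0.6, 3.4]
opening: 63.3
finger_force: 69.5
```

Emit:
play_rows(plan=[[0,0,-0.01,0,0,0],[0,0,0,0,0,0],[0,0,0,0,0,0]])

```text
time_s: 47.07
eef_pos: [448.2, -120.9, 16.5]
ee_rot: [-0.002, 0.106, 0.994, 0.0]
ft_force: [-3.0, 0.8, 14.9]
opening: 63.3
finger_force: 70.8
```

Down. I'll release, rise, and tilt to the 45° pre-grasp, then measure the block in the top view.

Emit:
play_rows(plan=[[0,0,0.01,0,0,0],[0,0,0,0,0,0],[0,0,0,0,0,0],[0,0,0,0,0,0],[0,0,0.02,0,0,0]], hand=-1)

```text
time_s: 47.48
eef_pos: [446.5, -120.6, 17.9]
ee_rot: [-0.004, 0.106, 0.994, 0.0]
ft_force: [-0.1, -0.4, 0.8]
opening: 85.3
finger_force: 0.0
```

Emit:
play_rows(plan=[[0,0,0.15,0,0,0],[0,0,0.3,0,0,0],[0,0,0.3,0,0,0],[0,0,0.2,0.045,0.21,0],[0,0,0,0.045,0.21,0]])

```text
time_s: 47.9
eef_pos: [449.4, -121.3, 138.5]
ee_rot: [-0.112, 0.106, 0.988, 0.012]
ft_force: [0.9, 0.4, 0.1]
opening: 85.5
finger_force: 0.0
```

Emit:
play_rows(plan=[[0,0,0,0.045,0.21,0],[0,0,0,0.045,0.21,0],[0,0,0,0.045,0.21,0],[0,0,0,0.045,0.21,0],[0,0,0,0.045,0.21,0]])

```text
time_s: 48.32
eef_pos: [448.0, -120.8, 132.7]
ee_rot: [-0.386, 0.098, 0.916, 0.041]
ft_force: [0.2, -0.3, -0.4]
opening: 85.3
finger_force: 0.0
```

Emit:
play_rows(plan=[[0,0,0,0,0,0],[0,0,0,0,0,0],[0,0,0,0,0,0]])

```text
time_s: 48.57
eef_pos: [446.8, -120.7, 132.7]
ee_rot: [-0.384, 0.098, 0.917, 0.04]
ft_force: [0.8, 0.2, 1.0]
opening: 85.2
finger_force: 0.0
```

```bash
python3 - <<'E'
from plan import *
from h import *
T,R0,q=cur(); print(T,q.round(2),status.state()['time_s'])
for cam in('wrist','top'):
    c=cap(cam); u,v=map(int,proj(c,(447,-120,28))); hsv=cv2.cvtColor(c['pixels'],cv2.COLOR_BGR2HSV)
    b=((hsv[...,1]<95)&(hsv[...,2]>120)).astype(np.uint8); w=80 if cam=='wrist' else 14
    b=b[v-w:v+w,u-w:u+w]; b=cv2.morphologyEx(b,cv2.MORPH_CLOSE,np.ones((3,3)))
    k=max(cv2.findContours(b,cv2.RETR_EXTERNAL,cv2.CHAIN_APPROX_NONE)[0],key=cv2.contourArea)
    bx=cv2.approxPolyDP(cv2.convexHull(k),0.06*cv2.arcLength(k,True),True)[:,0]+[u-w,v-w]; P=np.array([px(c,*a,28) for a in bx])
    print(cam,(u,v),P.tolist(),'ctr',P.mean(0).round(1))
    if cam=='top':
        for y in range(v-14,v+14):print(y,''.join('.' if S>110 and V>60 and 5<H<22 else 'R' if S>90 and (H<8 or H>170) else 'Y' if 20<H<32 and S>110 else 'w' if V>120 else '#' for H,S,V in hsv[y,u-16:u+16]))
E
```

```text
[ 446.82889999 -120.72224695  132.6861115 ] [ 0.17  0.67  0.02  1.58 -0.03  1.68  1.56] 48.5667
wrist (251, 297) [[427.1, -85.3, 28.0], [486.7, -96.9, 28.0], [475.7, -156.9, 28.0], [415.1, -144.9, 28.0]] ctr [ 451.2 -121.    28. ]
top (303, 233) [[439.7, -91.9, 28.0], [409.4, -168.8, 28.0], [398.8, -74.4, 28.0]] ctr [ 416.  -111.7   28. ]
219 ......#####..........###########
220 ......####...........###########
221 ......####...........###########
222 .....#####wwww.......###########
223 ......###wwwwwwww....##########w
224 ......###wwwwwwwwwww###########w
225 ......w##wwwwwwwwwww##########ww
226 .......wwwwwwwwwwwww##########ww
227 ........wwwwwYYYwww##########www
228 ........wwwwwYYYwww##########www
229 ......##wwwwwwYwwww##########www
230 .....#####wwwwwwww##########wwww
231 ....#########wwwww#########wwwww
232 ...##########wwww#########wwwwww
233 ..###########wwww#########wwwwww
234 ..#######################wwwwwww
235 ..###wwww###############wwwwwwww
236 .###wwwwwww#############wwwwwwww
237 .###wwwwwwww############wwwwwwww
238 ####wwwwwwww##############wwwwww
239 ####wwwwwwww###ww############www
240 ###wwwwwwwww##wwwwww############
241 ###wwwwwwwww##wwwwwwwww#########
242 ###wwwwwwwww##wwwwwwwwwwwww#####
243 ###wwwwwwww##wwwwwwwwwwwwwwwww##
244 ##wwwwwwwww##wwwwwwwwwwwwwwwwwww
245 ##wwwwwwwww##wwwwwwwwwwwwwwwwwww
246 #wwwwwwwwww#wwwwwwwwwwwwwwwwwwww
```

```bash
python3 - <<'E'
from plan import *
T,R0,q=cur(); leg(T,R0,np.array([455.1,-121.8,13.]),toolR(-11.1,45,1))
E
```

```text
shift [ 0.068 -0.008 -1.007] turn [ 0.    -0.011  0.035] rows>= 2.9
```

Emit:
play_rows(plan=[[0.068,-0.008,-0.2,0,-0.011,0.035],[0,0,-0.3,0,0,0],[0,0,-0.3,0,0,0],[0,0,-0.18,0,0,0],[0,0,-0.02,0,0,0]])

```text
time_s: 49.08
eef_pos: [453.0, -121.1, 10.8]
ee_rot: [-0.384, 0.089, 0.918, 0.037]
ft_force: [-0.8, -0.4, -0.3]
opening: 85.5
finger_force: 0.0
```

Emit:
play_rows(plan=[[0,0,0,0,0,0],[0,0,0,0,0,0],[0,0,0,0,0,0],[0,0,0,0,0,0],[0,0,0,0,0,0]], hand=1, grip_force=70)

```text
time_s: 49.5
eef_pos: [457.3, -122.1, 14.8]
ee_rot: [-0.38, 0.089, 0.92, 0.037]
ft_force: [3.6, -1.1, 7.5]
opening: 63.5
finger_force: 77.9
```

Emit:
play_rows(plan=[[0,0,0,0,0,0],[0,0,0,0,0,0],[0,0,0,0,0,0]])

```text
time_s: 49.75
eef_pos: [457.3, -122.1, 14.7]
ee_rot: [-0.38, 0.089, 0.92, 0.037]
ft_force: [3.7, -0.9, 8.2]
opening: 63.7
finger_force: 78.0
```

```bash
python3 - <<'E'
from plan import *
T,R0,q=cur(); np.savez('g5.npz',T=T,r=R0.as_quat()); print(T,q.round(2))
M=standR()*blockR(-11.1,1).inv(); Tf=np.array([605,154.3,68])+M.apply(T-[451.2,-121,14]); print('Tf',Tf,'M units',M.as_rotvec()*6/np.pi)
A=T+[0,0,150]; up=Tf+[0,0,110]
for rv in(M.as_rotvec(),M.as_rotvec()*(1-2*np.pi/np.linalg.norm(M.as_rotvec()))):
  print(rv*6/np.pi); leg(A,R0,up,M*R0,rv); q4=path(q,A,R0,up,M*R0,rv,10); path(q4,up,M*R0,Tf,M*R0,n=3)
E
```

```text
[ 457.25559744 -122.14562613   14.74495748] [ 0.17  0.84  0.01  1.58 -0.02  1.51  1.57]
Tf [605.73432992 154.16788189  74.16287153] M units [-4.12366986  0.65681451 -4.1729782 ]
[-4.12366986  0.65681451 -4.1729782 ]
 shift [1.237 2.303 0.162] turn [-4.124  0.657 -4.173] rows>= 24.7
  q [-0.39  0.91  0.36  1.06 -0.39  2.   -1.75]
  q [-0.39  1.02  0.35  1.11 -0.4   1.85 -1.72]
[ 4.25866402 -0.67831626  4.30958654]
 shift [1.237 2.303 0.162] turn [ 4.259 -0.678  4.31 ] rows>= 25.5
  IK err 0.8 19.3 [ 0.43  1.22 -1.37  1.25  0.54  2.    2.94]
  IK err 0.9 48.5 [ 0.36  1.24 -1.37  1.22  0.51  2.    2.94]
  IK err 1.0 76.9 [ 0.29  1.24 -1.37  1.19  0.47  2.    2.94]
  q [ 0.29  1.24 -1.37  1.19  0.47  2.    2.94]
  IK err 0.33 75.9 [ 0.28  1.29 -1.37  1.2   0.52  2.    2.94]
  IK err 0.67 78.8 [ 0.29  1.32 -1.37  1.26  0.6   1.94  2.94]
  IK err 1.0 82.4 [ 0.31  1.35 -1.37  1.33  0.68  1.86  2.94]
  q [ 0.31  1.35 -1.37  1.33  0.68  1.86  2.94]
```

Emit:
play_rows(plan=[[0,0,0.13,0,0,0],[0,0,0.3,0,0,0],[0,0,0.3,0,0,0],[0,0,0.3,0,0,0],[0,0,0.12,0,0,0]])

```text
time_s: 50.17
eef_pos: [456.8, -122.1, 155.7]
ee_rot: [-0.379, 0.089, 0.92, 0.037]
ft_force: [0.1, -0.8, 0.1]
opening: 63.7
finger_force: 77.3
```

Emit:
play_rows(plan=[[0.0473,0.0856,0,-0.1586,0.0253,-0.1605],[0.0473,0.0856,0,-0.1586,0.0253,-0.1605],[0.0473,0.0856,0,-0.1586,0.0253,-0.1605],[0.0473,0.0856,0,-0.1586,0.0253,-0.1605],[0.0473,0.0856,0,-0.1586,0.0253,-0.1605]])

```text
time_s: 50.58
eef_pos: [483.6, -69.7, 151.1]
ee_rot: [-0.369, 0.358, 0.854, -0.077]
ft_force: [-0.4, 0.2, -0.9]
opening: 63.6
finger_force: 77.2
```

Emit:
play_rows(plan=[[0.0473,0.0856,0,-0.1586,0.0253,-0.1605],[0.0473,0.0856,0,-0.1586,0.0253,-0.1605],[0.0473,0.0856,0,-0.1586,0.0253,-0.1605],[0.0473,0.0856,0,-0.1586,0.0253,-0.1605],[0.0473,0.0856,0,-0.1586,0.0253,-0.1605]])

```text
time_s: 51.0
eef_pos: [512.0, -18.3, 151.0]
ee_rot: [-0.324, 0.592, 0.715, -0.184]
ft_force: [-0.9, -0.4, 0.2]
opening: 64.0
finger_force: 77.2
```

Emit:
play_rows(plan=[[0.0473,0.0856,0,-0.1586,0.0253,-0.1605],[0.0473,0.0856,0,-0.1586,0.0253,-0.1605],[0.0473,0.0856,0,-0.1586,0.0253,-0.1605],[0.0473,0.0856,0,-0.1586,0.0253,-0.1605],[0.0473,0.0856,0,-0.1586,0.0253,-0.1605]])

```text
time_s: 51.42
eef_pos: [540.3, 33.2, 151.0]
ee_rot: [-0.25, 0.774, 0.513, -0.274]
ft_force: [-0.2, -1.1, 0.7]
opening: 63.9
finger_force: 77.2
```

Emit:
play_rows(plan=[[0.0473,0.0856,0,-0.1586,0.0253,-0.1605],[0.0473,0.0856,0,-0.1586,0.0253,-0.1605],[0.0473,0.0856,0,-0.1586,0.0253,-0.1605],[0.0473,0.0856,0,-0.1586,0.0253,-0.1605],[0.0473,0.0856,0,-0.1586,0.0253,-0.1605]])

```text
time_s: 51.83
eef_pos: [568.7, 84.6, 150.9]
ee_rot: [-0.155, 0.888, 0.266, -0.341]
ft_force: [0.4, -0.6, -0.3]
opening: 63.8
finger_force: 77.2
```

Emit:
play_rows(plan=[[0.0473,0.0856,0,-0.1586,0.0253,-0.1605],[0.0473,0.0856,0,-0.1586,0.0253,-0.1605],[0.0473,0.0856,0,-0.1586,0.0253,-0.1605],[0.0473,0.0856,0,-0.1586,0.0253,-0.1605],[0.0473,0.0856,0,-0.1586,0.0253,-0.1605]])

```text
time_s: 52.25
eef_pos: [597.1, 136.1, 150.8]
ee_rot: [-0.045, 0.925, -0.004, -0.378]
ft_force: [-0.0, 0.3, -0.9]
opening: 63.8
finger_force: 77.2
```

Emit:
play_rows(plan=[[0.0473,0.0856,0,-0.1586,0.0253,-0.1605],[0,0,0,0,0,0],[0,0,0,0,0,0]])

```text
time_s: 52.5
eef_pos: [602.6, 145.8, 150.5]
ee_rot: [-0.024, 0.923, -0.054, -0.381]
ft_force: [-0.9, -1.7, -1.0]
opening: 63.4
finger_force: 77.2
```

```bash
python3 - <<'E'
from plan import *
T,R0,q=cur(); g=np.load('g5.npz')
M=standR()*blockR(-11.1,1).inv(); Rf=M*R.from_quat(g['r'])
print(T,q.round(2)); leg(T,R0,np.array([604.7,144.9,74.2]),Rf)
E
```

```text
[602.60431517 145.78366495 150.53691846] [-0.5   0.99  0.65  1.12 -0.57  1.98 -1.56]
 shift [ 0.017 -0.007 -0.636] turn [-0.005  0.007 -0.006] rows>= 1.8
```

Emit:
play_rows(plan=[[0.017,-0.007,-0.2,-0.005,0.007,-0.006],[0,0,-0.25,0,0,0],[0,0,-0.15,0,0,0],[0,0,0,0,0,0],[0,0,0,0,0,0]])

```text
time_s: 52.92
eef_pos: [604.2, 143.9, 78.0]
ee_rot: [-0.023, 0.922, -0.058, -0.383]
ft_force: [-0.0, -0.5, 0.1]
opening: 63.5
finger_force: 77.6
```

Emit:
play_rows(plan=[[0,0,-0.01,0,0,0],[0,0,0,0,0,0],[0,0,0,0,0,0]])

```text
time_s: 53.17
eef_pos: [605.4, 144.5, 78.2]
ee_rot: [-0.023, 0.922, -0.058, -0.381]
ft_force: [-0.7, -0.2, -0.3]
opening: 63.9
finger_force: 77.6
```

Emit:
play_rows(plan=[[0,0,-0.012,0,0,0],[0,0,0,0,0,0],[0,0,0,0,0,0]])

```text
time_s: 53.42
eef_pos: [605.0, 144.6, 75.9]
ee_rot: [-0.023, 0.922, -0.058, -0.382]
ft_force: [-0.5, -0.1, -0.9]
opening: 63.6
finger_force: 77.6
```

Emit:
play_rows(plan=[[0,0,-0.008,0,0,0],[0,0,0,0,0,0],[0,0,0,0,0,0]])

```text
time_s: 53.67
eef_pos: [604.9, 144.6, 74.7]
ee_rot: [-0.023, 0.922, -0.058, -0.382]
ft_force: [-0.2, -0.4, 0.6]
opening: 63.7
finger_force: 77.6
```

Emit:
play_rows(plan=[[0,0,-0.008,0,0,0],[0,0,0,0,0,0],[0,0,0,0,0,0]])

```text
time_s: 53.92
eef_pos: [605.0, 144.6, 74.1]
ee_rot: [-0.023, 0.922, -0.058, -0.382]
ft_force: [0.5, -0.3, 1.6]
opening: 63.4
finger_force: 77.6
```

Emit:
play_rows(plan=[[0,0,-0.006,0,0,0],[0,0,0,0,0,0],[0,0,0,0,0,0]])

```text
time_s: 54.17
eef_pos: [605.1, 144.5, 74.1]
ee_rot: [-0.023, 0.922, -0.058, -0.382]
ft_force: [1.5, -0.2, 4.6]
opening: 64.3
finger_force: 78.1
```

Emit:
play_rows(plan=[[0,0,0,0,0,0],[0,0,0,0,0,0],[0,0,0,0,0,0],[0,0,0,0,0,0],[0,0,0,0,0,0]], hand=-1)

```text
time_s: 54.58
eef_pos: [604.8, 144.6, 72.7]
ee_rot: [-0.023, 0.922, -0.058, -0.382]
ft_force: [0.2, -0.7, 1.0]
opening: 85.3
finger_force: 0.0
```

Emit:
play_rows(plan=[[0.05,-0.006,0.05,0,0,0],[0.1,-0.012,0.1,0,0,0],[0.15,-0.018,0.15,0,0,0],[0.15,-0.018,0.15,0,-0.03,0],[0,0,0.1,0,-0.15,0]])

```text
time_s: 55.0
eef_pos: [662.1, 139.0, 136.8]
ee_rot: [-0.03, 0.939, -0.055, -0.338]
ft_force: [-1.3, 0.3, -0.7]
opening: 85.5
finger_force: 0.0
```

Emit:
play_rows(plan=[[0,0,0.3,0,-0.2,0],[0,0,0.3,0,-0.2,0],[0,0,0.3,0,-0.2,0],[0,-0.2,0.1,0,-0.2,0],[0,-0.3,0,0,-0.2,0]])

```text
time_s: 55.42
eef_pos: [662.0, 82.2, 265.5]
ee_rot: [-0.042, 0.995, -0.044, -0.076]
ft_force: [0.5, -0.1, 0.6]
opening: 85.6
finger_force: 0.0
```

Emit:
play_rows(plan=[[0,-0.33,0,0,0,0],[0,-0.33,0,0,0,0],[0,-0.33,0,0,0,0],[0,-0.33,0,0,0,0],[0,-0.33,0,0,0,0]])

```text
time_s: 55.83
eef_pos: [658.8, -121.9, 260.2]
ee_rot: [-0.04, 0.995, -0.049, -0.083]
ft_force: [1.1, -0.3, 0.0]
opening: 85.7
finger_force: 0.0
```

Emit:
play_rows(plan=[[0,-0.33,0,0,0,0],[0,-0.33,0,0,0,0],[0,-0.2,0,0,0,0],[0,0,0,0,0,0],[0,0,0,0,0,0]])

```text
time_s: 56.25
eef_pos: [658.2, -226.0, 259.6]
ee_rot: [-0.039, 0.994, -0.051, -0.084]
ft_force: [0.3, 1.9, 0.3]
opening: 85.5
finger_force: 0.0
```

```bash
python3 - <<'E'
from seg import *
s=status.state();print(s['time_s'],s['eef_pos'],s['joint_pos'].round(2))
blocks(101)
def asc(cam,P,w,h):
    c=cap(cam);u,v=map(int,proj(c,P));hsv=cv2.cvtColor(c['pixels'],cv2.COLOR_BGR2HSV)
    print(cam,u,v)
    for y in range(v-h,v+h):print(y,''.join('.' if V<95 else 'R' if S>110 and (H<8 or H>170) else 'Y' if 20<H<32 and S>120 else 'G' if 50<H<95 and S>70 and V<150 else 'w' if S<75 else 'o' for H,S,V in hsv[y,u-w:u+w].astype(int)))
asc('top',(560,230,110),55,30); asc('scene',(560,220,80),62,36)
E
```

```text
56.25 [ 658.20884339 -226.04048698  259.56639366] [-0.03  0.65  0.57  1.22 -0.33  1.55 -1.17]
area 140.5 ctr [605.8 146.  101. ] edges [np.float64(30.1), np.float64(67.5)] dirs [np.float64(-6.5), np.float64(-98.0)]
area 133.5 ctr [611.2 262.4 101. ] edges [np.float64(29.2), np.float64(66.1)] dirs [np.float64(-5.7), np.float64(-98.0)]
top 206 186
156 ooooooooooo.........................oooooooooooooooooooooooooooooooooooooooooooooooooooooooooooooooooooooooooo
157 ooooooooooo.............................oooooooooooooooooooooooooooooooooooooooooooooooooooooooooooooooooooooo
158 ooooooooooo..................................woooooooooooooooooooooooooooooooooooooooooooooooooooooooooooooooo
159 oooooooooo.......................................woooooooooooooooooooooooooooooooooooooooooooooooooooooooooooo
160 oooooooooo...........................................woooooooooooooooooooooooooooooooooooooooooooooooooooooooo
161 oooooooooo................................................wooooooooooooooooooooooooooooooooooooooooooooooooooo
162 ooooooooo.................................................
[... 14749 characters left out ...]
.......................................................
226 oooooooooooooooow.......woooo......wwwww....................................................................................
227 ooooooooooooooooo.....w.woooow.....wwwww....................................................................................
228 ooooooooooooooooo...wwwwwoooow.....wwwwwww..................................................................................
229 ooooooooooooooooow..wwwwwoooow....wwwwwoooww................................................................................
230 ooooooooooooooooow..wwwwwoooow....wwwwwoooow................................................................................
```

All blocks stand upright with their pictures to the customers, turned about -6 to -8°, which matches the riser's -7°. The stray cup was last seen upright on the tray. Handing in.

```bash
python3 -c "
from cell import job_done
print(job_done())"
```

```text
the job is handed in; nothing more can be done
None
```

I handed the job in at about 56 s: the stray cup is back on the tray, the tall block is on the upper tier, and both small ones are on the lower tier, pictures to the customers; one small block got knocked over partway and I stood it up again, and the verdict itself wasn't shown.

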